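# Close a plaster casting mould in its drop-front box

## Task

Pull the front of the mould box all the way down, then pick up the loose top half of the plaster mould by its wooden batten and lower it gently, without dropping it, over the two steel pins until it lies flush on the bottom half (either way round will do). Then push the front back up until it is fully closed, with its lip over the mould. Leave the four pots standing where they are.

Things in the scene. Friction and masses are not known exactly. Their poses are not given: they have to be found in the camera images.
- mould_box: Fixed plywood box, open at the top, 166 (x) x 196 (y) mm, with the bottom half of a white plaster mould in it. Origin on the table below the middle of that half; x to the back of the box, y along its width; the hinged front is on its -x side. Side walls (12 mm thick, inner faces at y = -86, +86 mm) and back wall (inner face at x = 61 mm) reach 100 mm above the table.
- box_seat (a point): Centre of the flat top face of the bottom mould half (110 x by 160 y mm), 85 mm above the table, straight above the box's origin; axes as the box. Two fixed steel pins, 14 mm in diameter with tapered tips, stand 23 mm above this face at x = 0, y = -55 and +55 mm.
- front (a joint): Angle of the box's wooden front about its lower edge, rad: 0 = upright, fully closed; grows as its top swings down and away from the box (to the box's -x); 1.15 = fully down at its stop. May start a little open. A stiff hinge: it stays where it is left; about 2 N at its top edge moves it, up to 8 N to start it up from fully down.
- front_hinge (a point): Middle of the hinge line (along the box's y), at x = -67, z = 30 mm in the box frame. Axes turn with the front (at joint 0: as the box). In them the front is L-shaped: a panel x = -6 to 6, y = -85 to 85, z = 0 to 101 mm, and along its top a lip (z = 91 to 101) reaching inwards to x = 36 mm.
- front_lip (a point): Middle of the free inner edge of the lip, at (36, 0, 96) mm in the hinge frame; turns with the front. When closed it is 126 mm above the table and 41 mm above the seat; a finger can go down behind it into the empty box.
- mould_top: Loose top mould half, about 0.55 kg: white plaster slab 110 (x) x 160 (y) x 30 mm with two 17 mm through holes at x = 0, y = -55, +55 mm; in the middle of its top a brown wooden batten 36 (x) x 76 (y) mm, from z = 30 to 66 mm. A dark spot (pour hole) beside the batten. Origin: centre of the underside. Starts flat on the table, to the other side from the box.
- vase: Bystander: pinkish unglazed vase, 70 mm in diameter, 160 mm high, origin at the centre of its foot.
- mug: Bystander: grey mug, 74 mm in diameter, 85 mm high, with a handle. Origin at the centre of its foot.
- bowl: Bystander: white bowl, 100 mm in diameter, 55 mm high. Origin at the centre of its foot.
- jar: Bystander: clay-coloured jar, 76 mm in diameter, 85 mm high, close to the loose top half. Origin at the centre of its foot.
Not all that is in view belongs to the job. What is shaped like the mould_top but green is not meant.

How it is judged (in metres and radians):
On the way, in this order (a step that is already met when the one before it is completed fails the run):
1. the front is pulled down (past 1.0 rad) (value of joint front above 1 rad), for 0.2 s.
2. the top half lies flush on the bottom half, over both pins (horizontal distance between mould_top and box_seat below 0.005 m and z of mould_top in the frame of box_seat between -0.004 and 0.004 m and angle between the x axis of mould_top and the x axis of mould_box, either way round below 0.06 rad and angle between mould_top's own z axis and vertical below 0.04 rad), for 0.2 s.
At the end, for the whole second after the job is handed in: The top half rests flush on the bottom half over both pins (centre within 5 mm across and 4 mm in height of the seat, square to the box within 0.06 rad either way round, tilt under 0.04 rad), at rest, and the front is closed (under 0.06 rad) (all of step 2 and value of joint front below 0.06 rad and linear speed of mould_top below 0.02 m/s); the robot touches nothing.
It fails at once if the top half is dropped (moves faster than 0.4 m/s with no finger on it) (linear speed of mould_top above 0.4 m/s and contact force between mould_top and the fingers below 0.1 N).
It fails at once if a pot is knocked over or shifted by more than 30 mm (distance of any of vase, mug, bowl, jar from where it was at the start of the episode above 0.03 m or angle between any of vase, mug, bowl, jar's own z axis and vertical above 0.35 rad).
It also fails if it takes over 69 s, if anything falls off the work surface, if the arm or the gripper's body presses on something with over 40 N, if the wrist force passes 120 N, or if a joint passes its speed limit or range.

## Robot

A 6-joint arm with a two-finger parallel gripper is mounted at the origin on the work surface. World frame = base frame: x ahead of the robot, y to its left, z up, the work surface at z = 0. Lengths are in mm, angles in rad, forces in N, time in s.
With the tool pointing down it reaches from about 375 to 975 mm from the base axis. Payload 3.8 kg.
Tool frame: the origin (TCP) lies on the centre line of the jaws, within the pads' length; the fingertips stand 8 mm ahead of it and the grasp point (between the pads) lies 11 mm behind it; z points along the fingers, y is the line along which they close (so a half turn about z gives the same grasp; the last joint's range is limited). The gripper opens to 85 mm and grips with 20 to 120 N. Pads are 22 mm wide; open, the fingers measure 114 mm over their backs; the gripper's body (76 mm by 85 mm) begins 54 mm behind the grasp point. The pads swing forward as they close: fully open they stand 13 mm farther back than shut.
Start: joints at [-1.221, 0.264, 1.604, -0, 1.274, -0.037], TCP at [254.622, -625.128, 206.38] pointing down, gripper open.
Joint ranges: [-2.63, 2.63], [-0.94, 2.18], [0.31, 2.57], [-1.31, 4.45], [0, 2.66], [-2.55, 2.55]. Speed limits (rad/s): [2.57, 2.57, 3.14, 3.14, 3.14, 3.14].

## Interface

Orientations are given as [roll, pitch, yaw] about the fixed x, y, z axes, in that order (R = Rz(yaw) Ry(pitch) Rx(roll)).
In Python, from station import manip, optics, nets gives the robot as it stands.
- The arm moves only by the tool jog_arm, never from a script. Its argument "increments" is a list of rows, each a list of 7 numbers: the shift along the tool's x, y, z in units of 500 mm (1.0 is 500 mm), then the turn, a rotation vector about the tool's x, y, z in units of 2 rad (1.0 is 2 rad), then the opening, from -1 (shut) to 1 (fully open). In form: [[tx, ty, tz, rx, ry, rz, grip], ...]. A call has exactly 5 rows; each row is the pose to reach, as a shift and turn from the pose commanded when the call began, along the tool's axes at that moment; what a row does not reach only later rows make up. A row lasts 1/8 s, in which the tool goes at most 62.5 mm and 10.7 degrees, less where a joint would pass 70% of its speed; a pose out of reach is approached as far as the arm can. A call with a number of a shift or a turn outside -1 to 1 is refused whole. A call with a gripper value outside its range is refused whole. The fingers move at their own pace and stop on an object; "force" is the grip in N (left out, the last holds). Time passes only in rows, so rows that repeat a pose let the fingers close, or fill a call up. It gives the time, the measured TCP pose, the force, the opening and the grip force at its end, in the units of the state.
- manip.observe(): the state, without advancing time (a new reading comes with each control period).
- optics.capture(name): name is "side" or "top"; returns a dict with "img" (480x640x3 uint8, red, green, blue), "K" (3x3 intrinsics, pixels), "R" (3x3) and "t" (3): a world point X has camera coordinates R X + t. Camera axes: x right, y down, z forward; pixel columns grow to the right and rows downward; lengths in mm; the calibration is good to about 2 mm. A picture is of the moment at which its call begins. There is no depth.
- manip.hand_in(): hands the job in; it is judged then, once.
Trained networks look in a picture, given as the dict that the camera call returned (one of the last four; its "shot" number tells which), for a name from the list of things; names that differ only in an ending like _2 or _b are one class to them, and where a whole thing is asked for, a point or a joint stands for the part that bears it (a point fixed in the world has none). Each returns a list of dicts, best first, with "p" (0 to 1); they miss things now and then, are a little off and sometimes report something else, mostly with a low value. They report only what shows in the picture. A call takes as long as a camera call. They do not tell look-alikes from the thing itself.
- nets.masks_of(picture, name): "region" (480x640 bool, what is visible of it) and "xy" ([column, row] in pixels, amid what is visible of it).
The state is a dict: "t": time; "q": joint angles; "joint_vel": joint speeds; "tau": joint torques, N m; "tcp_pos": TCP position; "eef_rot": TCP orientation; "contact_force": force on the tool from outside, world axes, zero at the start; "torque": the same for the moment, N m; "finger_gap": opening from 0.0 (shut) to 1.0 (fully open); "grip_force": force on a finger pad.
Only numpy, scipy, OpenCV 4.12 (cv2) and the standard library are available. Lean on these libraries where they do the work, as an engineer would, in place of code of your own. Each camera call takes 0.05 s, during which the arm holds its last target. There are 200 camera calls.

## Working session

There is one attempt and no reset: what is moved stays moved. The work goes in short steps, Python scripts to look and compute and a tool call to move; the robot and the scene stay as the last step left them, time stands still between calls to the robot, and variables do not carry over. Pictures are saved under pics/ and viewed, at most 10 in all, crops included, and the job is handed in when it is done.

Besides the shell and the picture viewer there is one more tool, called after "Request:" by a JSON object that holds its "name" and its "arguments". jog_arm: Moves the arm, as the interface text tells. Its arguments: {"type":"object","properties":{"increments":{"type":"array","items":{"type":"array","items":{"type":"number","minimum":-1,"maximum":1}}},"force":{"type":"number"}},"required":["increments"]}

```bash
ls; mkdir -p pics; python3 - <<'E'
from station import manip, optics, nets
import cv2,numpy as np,pickle
s=manip.observe();print(s['t'],s['tcp_pos'],s['eef_rot'],s['finger_gap'])
ims=[]
for c in ['top','side']:
    p=optics.capture(c); ims.append(p['img']); print(c,p['K'].tolist(),p['R'].round(4).tolist(),p['t'].round(1).tolist())
    for n in ['mould_box','front','mould_top','vase','mug','bowl','jar']:
        for d in nets.masks_of(p,n): print(n,d['p'],d['xy'],d['region'].sum())
    cv2.imwrite(f'pics/{c}0.png',p['img'][:,:,::-1]); pickle.dump(p,open(f'{c}0.pkl','wb'))
E
```

```text
pics
0.0 [ 254.35719268 -624.38766129  205.03532578] [-3.13930968e+00 -8.14982741e-05  3.86805475e-01] 0.9977668263277004
top [[463.0532098479225, 0.0, 314.05355849355897], [0.0, 463.0532098479225, 232.88161740477537], [0.0, 0.0, 1.0]] [[0.0212, -0.9998, 0.0055], [-0.9923, -0.0217, -0.1223], [0.1224, -0.0029, -0.9925]] [73.6, 659.5, 1125.1]
front 0.61 [451.4, 268.6] 1397
mould_top 0.92 [324.4, 163.4] 2695
mould_top 0.89 [268.1, 236.4] 2675
vase 0.82 [355.7, 228.9] 734
mug 0.94 [351.9, 326.0] 909
bowl 0.68 [161.7, 262.8] 1258
jar 0.74 [301.5, 284.7] 706
side [[505.4047528201397, 0.0, 322.1772662493795], [0.0, 505.4047528201397, 237.9850789130988], [0.0, 0.0, 1.0]] [[0.9613, -0.2754, -0.0066], [-0.2192, -0.7502, -0.6238], [0.1669, 0.6011, -0.7815]] [-590.9, 277.1, 886.3]
mould_box 0.64 [378.8, 418.5] 14830
front 0.83 [337.0, 412.4] 3463
mould_top 0.87 [307.0, 223.2] 3649
mould_top 0.76 [420.9, 251.9] 3988
mug 0.74 [229.0, 323.0] 2191
bowl 0.7 [256.0, 144.8] 1107
bowl 0.42 [227.2, 323.0] 2180
bowl 0.28 [349.5, 284.9] 2297
jar 0.69 [262.4, 259.6] 1652
```

View pics/top0.png

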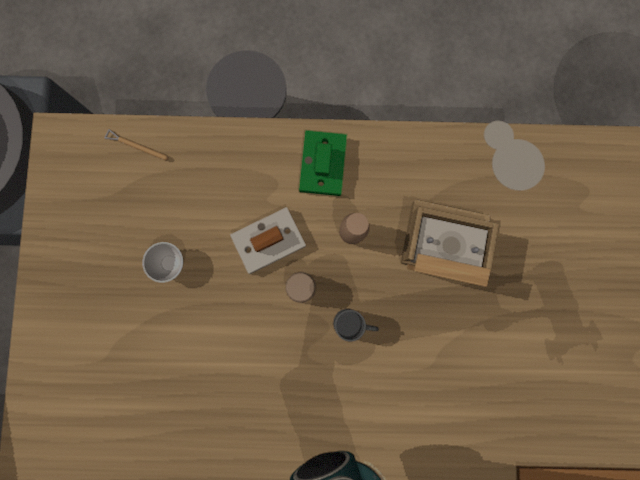

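View pics/side0.png

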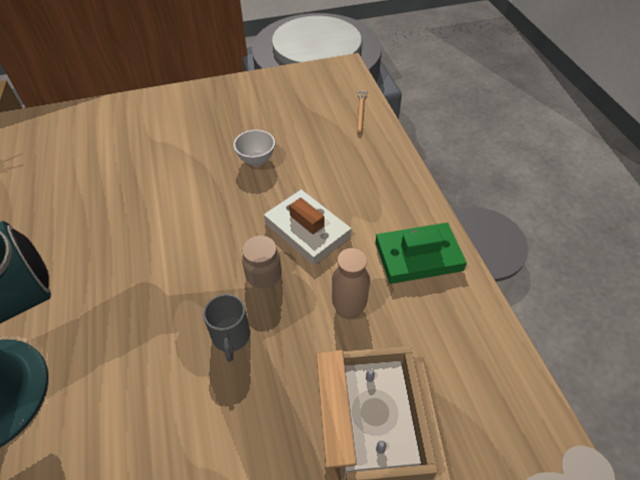

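```bash
python3 - <<'E'
import cv2,numpy as np,pickle
t=pickle.load(open('top0.pkl','rb'))['img'][:,:,::-1];s=pickle.load(open('side0.pkl','rb'))['img'][:,:,::-1]
def crop(i,u,v,w,h,k):
    c=cv2.resize(i[v:v+h,u:u+w],None,fx=k,fy=k,interpolation=cv2.INTER_CUBIC)
    c=np.clip(c*1.5,0,255).astype(np.uint8)
    for a in range(-u%10,w,10): cv2.putText(c,str(u+a),(a*k,8),0,.3,(0,255,255));c[:6 if (u+a)%50 else 14,a*k]=255; c[:,a*k]=(c[:,a*k]*.8).astype(np.uint8)
    for a in range(-v%10,h,10): cv2.putText(c,str(v+a),(0,a*k+3),0,.3,(0,255,255)); c[a*k]=(c[a*k]*.8).astype(np.uint8)
    return c
cv2.imwrite('pics/c1.png',np.hstack([crop(t,400,195,110,100,7)]))
cv2.imwrite('pics/c2.png',np.hstack([crop(s,310,340,140,140,4)]))
a=crop(t,225,200,90,80,4);b=crop(s,258,182,100,84,4)
o=np.zeros((340,765,3),np.uint8);o[:320,:360]=a;o[:336,365:]=b
cv2.imwrite('pics/c3.png',o)
E
```

```text
(no output)
```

View pics/c1.png

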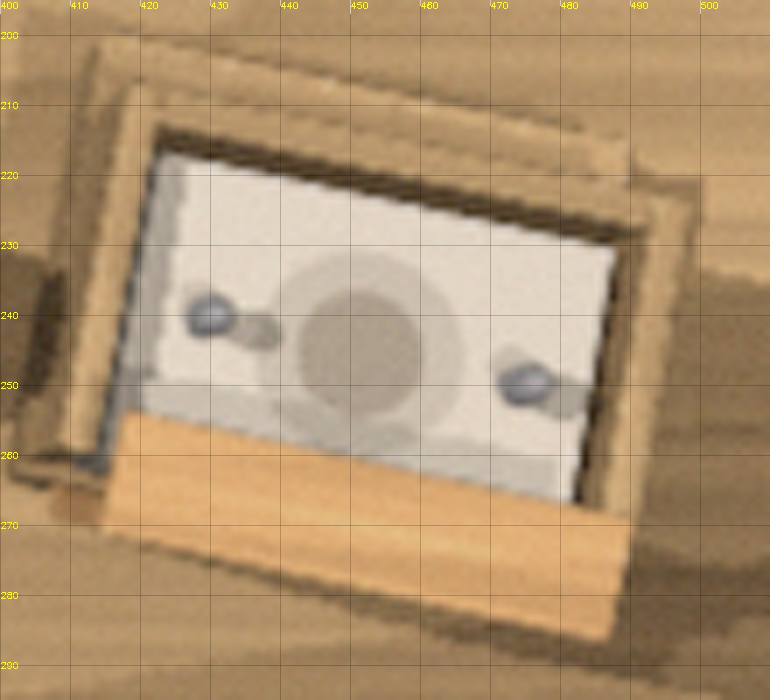

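View pics/c2.png

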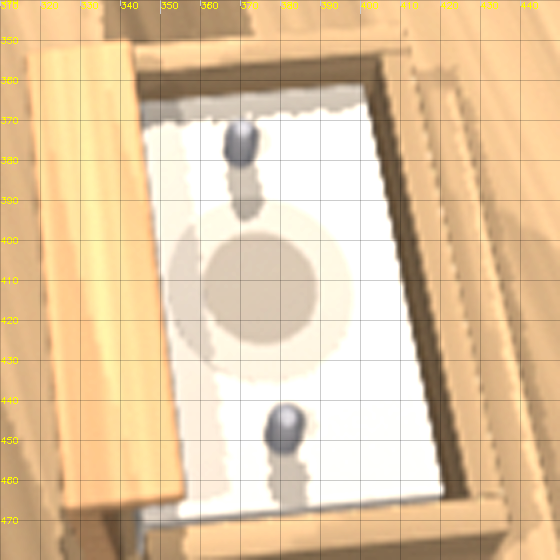

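View pics/c3.png

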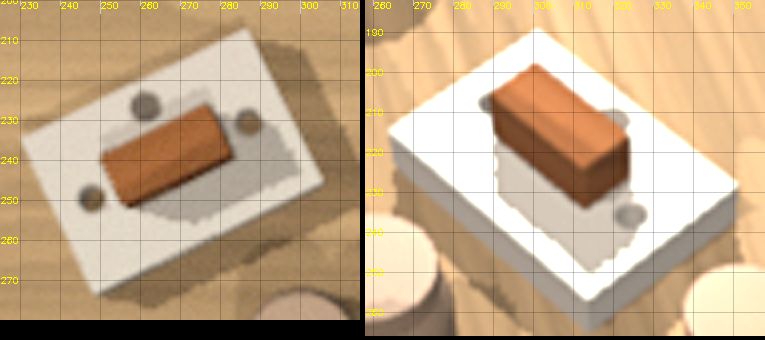

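```bash
cat >h.py <<'E'
import numpy as np,cv2,pickle
from scipy.optimize import least_squares
from scipy.spatial.transform import Rotation as Ro
def proj(c,X):
    q=np.asarray(X)@c['R'].T+c['t']; q=q@c['K'].T; return q[:,:2]/q[:,2:]
def place(X,x,y,a): 
    return np.asarray(X,float)@Ro.from_euler('z',a).as_matrix().T+[x,y,0]
def front(X,th): # hinge frame -> box frame ; top swings to -x
    return np.asarray(X,float)@Ro.from_euler('y',-th).as_matrix().T+[-67,0,30]
E
cat >fit0.py <<'E'
from h import *
T=pickle.load(open('top0.pkl','rb'));S=pickle.load(open('side0.pkl','rb'))
m=np.array([[55,-80,30],[55,80,30],[-55,-80,30],[-55,80,30],[18,-38,66],[-18,-38,66],[-18,38,66],[18,38,66]])
mt=[(286.7,207),(230.5,234.2),(305.7,245.5),(248.7,273.5),(276.7,226),(283.2,239.2),(256.7,251.7),(250.2,240)]
ms=[(351,228.2),(300.5,189),(313.5,257.5),(263.7,215),(324,215.7),(313,224),(289.5,205.7),(300.7,198)]
def show(f,p0,n):
    r=least_squares(f,p0,loss='soft_l1');print(n,r.x.round(3),'\n',f(r.x).reshape(-1,2).round(1).tolist());return r.x
for k in 'TS','T','S':
    show(lambda p:np.concatenate(([(proj(T,place(m,*p))-mt).ravel()] if 'T' in k else [])+([(proj(S,place(m,*p))-ms).ravel()] if 'S' in k else [])),[510,120,.44],'mould'+k)
b=np.array([[0,55,98],[0,-55,98],[55,80,85],[55,-80,85]])
bt=[(430,240),(475,250),(422.5,217),(487.5,230)]
bs=[(370.2,375),(381.5,446.5),(399.5,361),(420.5,463)]
l=np.array([[36,85,101],[36,-85,101],[-6,-85,101],[-6,85,101]])
lt=[(419,253.5),(490.5,270),(487,286.5),(415,270)]
ls=[(343,350.5),(356.5,463.8),(325.7,466.8),(316,352.5)]
def f(p,k):
    X=place(np.vstack([b,front(l,p[3])]),*p[:3])
    o=[]
    if 'T' in k:o.append((proj(T,X)-(bt+lt)).ravel())
    if 'S' in k:o.append((proj(S,X)-(bs+ls)).ravel())
    return np.concatenate(o)
for k in 'TS','T','S': show(lambda p:f(p,k),[500,-280,-.2,.05],'box'+k)
# pots
for n,h,z in (('vase',160,(355,229)),('jar',85,(301,288)),('mug',85,(350,325)),('bowl',55,(162,262))):
    r=least_squares(lambda p:proj(T,[[p[0],p[1],h]])[0]-z,[400,0]);print(n,r.x.round())
E
python3 fit0.py
```

```text
mouldTS [638.547 204.333  19.334] 
 [[-0.0, -0.1], [-0.5, 0.4], [0.1, -0.3], [0.0, 0.1], [0.5, -1.0], [0.4, -1.2], [-1.0, 0.1], [-0.8, -1.3], [-0.0, 0.5], [0.1, 0.9], [-0.1, 0.0], [-0.3, 0.1], [0.8, 0.4], [-0.8, 1.2], [-1.7, -0.1], [-0.3, -1.1]]
mouldT [6.37619e+02 2.03924e+02 4.81000e-01] 
 [[0.2, 0.3], [-0.3, 0.6], [0.2, 0.2], [0.0, 0.4], [0.7, -0.6], [0.6, -0.7], [-0.9, 0.4], [-0.7, -1.0]]
mouldS [639.261 204.939  44.47 ] 
 [[0.2, 0.1], [0.2, 0.6], [0.3, -0.3], [-0.1, -0.0], [1.1, 0.0], [-0.5, 0.9], [-1.5, -0.4], [-0.2, -1.3]]
boxTS [ 545.213 -243.605 -119.44  -559.748] 
 [[0.0, 38.3], [1.5, 32.1], [-3.0, 37.7], [-1.7, 30.1], [-1.3, 16.9], [-1.2, 6.3], [5.4, 5.0], [4.0, 15.6], [-55.9, 15.2], [-51.2, 16.7], [-55.1, 10.5], [-48.8, 11.8], [-22.7, 19.9], [-10.0, 19.0], [-4.5, 18.3], [-18.4, 16.8]]
boxT [ 519.178 -261.735  -12.639  -32.679] 
 [[7.8, 49.2], [9.4, 43.6], [4.9, 48.3], [6.4, 41.6], [0.3, 18.7], [-4.0, 8.5], [5.4, -3.1], [7.7, 6.8]]
boxS [ 5.13640e+02 -2.68634e+02  1.83000e-01 -9.95000e-01] 
 [[-79.9, 39.1], [-58.8, 38.2], [-83.7, 26.5], [-55.0, 22.2], [-38.0, 46.3], [-1.2, 35.8], [16.1, 35.4], [-24.9, 42.2]]
vase [654.  -4.]
jar [519. 116.]
mug [435.  -2.]
bowl [576. 460.]
```

```bash
sed -i "s/\[500,-280,-.2,.05\]/[630,-280,-.22,.05]/; s/loss='soft_l1'/loss='soft_l1',x_scale=[100,100,.3,.3][:len(p0)]/; s/\[510,120,.44\]/[638,204,.48]/" fit0.py; python3 fit0.py
```

```text
mouldTS [6.38547e+02 2.04333e+02 4.84000e-01] 
 [[-0.0, -0.1], [-0.5, 0.4], [0.1, -0.3], [0.0, 0.1], [0.5, -1.0], [0.4, -1.2], [-1.0, 0.1], [-0.8, -1.3], [-0.0, 0.5], [0.1, 0.9], [-0.1, 0.0], [-0.3, 0.1], [0.8, 0.4], [-0.8, 1.2], [-1.7, -0.1], [-0.3, -1.1]]
mouldT [6.37619e+02 2.03924e+02 4.81000e-01] 
 [[0.2, 0.3], [-0.3, 0.6], [0.2, 0.2], [0.0, 0.4], [0.7, -0.6], [0.6, -0.7], [-0.9, 0.4], [-0.7, -1.0]]
mouldS [6.39261e+02 2.04939e+02 4.88000e-01] 
 [[0.2, 0.1], [0.2, 0.6], [0.3, -0.3], [-0.1, -0.0], [1.1, 0.0], [-0.5, 0.9], [-1.5, -0.4], [-0.2, -1.3]]
boxTS [ 6.29366e+02 -2.43016e+02 -1.92000e-01  9.80000e-02] 
 [[-0.2, -0.1], [0.1, -0.4], [-0.0, -0.7], [-0.2, 0.2], [-1.2, -0.7], [-0.0, -1.5], [-0.2, -0.1], [-1.0, 0.6], [-0.4, -0.1], [-0.7, 0.1], [0.7, -0.1], [-0.1, 0.7], [-0.5, -1.0], [0.0, 0.4], [0.2, 1.2], [-0.0, 0.4]]
boxT [ 6.28710e+02 -2.43764e+02 -1.92000e-01  9.90000e-02] 
 [[0.1, 0.2], [0.5, -0.1], [0.3, -0.4], [0.1, 0.4], [-0.9, -0.3], [0.3, -1.2], [0.1, 0.2], [-0.7, 1.0]]
boxS [ 6.29699e+02 -2.42690e+02 -1.93000e-01  9.90000e-02] 
 [[-0.2, -0.3], [-0.6, -0.2], [0.9, -0.3], [-0.0, 0.4], [-0.3, -1.2], [0.1, 0.1], [0.2, 0.8], [0.1, 0.1]]
vase [654.  -4.]
jar [519. 116.]
mug [435.  -2.]
bowl [576. 460.]
```

```bash
cat >>h.py <<'E'
BOX=(629.4,-243.0,-0.192)
def inc(pos,yaw,box=None,s=None):
    "increments from the present pose to a tool-down TCP target; box: pos is given in that box frame"
    from station import manip
    s=s or manip.observe()
    if box: pos=place([pos],*box)[0]
    R=Ro.from_euler('xyz',s['eef_rot']); G=Ro.from_euler('xyz',[np.pi,0,yaw])
    d=R.inv().apply(np.array(pos)-s['tcp_pos'])/500; w=(R.inv()*G).as_rotvec()/2
    print('t',round(s['t'],2),'tcp',np.round(s['tcp_pos'],1),np.round(s['eef_rot'],3),'F',np.round(s['contact_force'],1),'gap',round(s['finger_gap'],3),'grip',round(s['grip_force'],1))
    print('inc',d.round(4).tolist(),w.round(4).tolist())
E
python3 -c "
from h import *
inc((-18,0,175),-.192,BOX)"
```

```text
t 0.8 tcp [ 254.6 -625.1  206.4] [3.142 0.    0.387] F [-0.3 -0.2  0.4] gap 0.998 grip 0.0
inc [0.9524, -0.4447, 0.0628] [0.0, 0.0, 0.2894]
```

Request:
{"name": "jog_arm", "arguments": {"increments": [[0.55,-0.25,0,0,0,0.29,-1],[0.55,-0.25,0,0,0,0.29,-1],[0.55,-0.25,0,0,0,0.29,-1],[0.55,-0.25,0,0,0,0.29,-1],[0.55,-0.25,0,0,0,0.29,-1]]}}

```text
t: 1.42
tcp_pos: [463.5, -403.9, 206.7]
eef_rot: [3.141, -0.001, -0.193]
contact_force: [0.1, -0.5, 0.6]
finger_gap: -0.003
grip_force: 0.0
```

```bash
python3 -c "
from h import *
inc((-18,0,175),-.192,BOX)"
```

```text
t 1.43 tcp [ 463.5 -403.9  206.7] [ 3.141e+00 -1.000e-03 -1.930e-01] F [ 0.1 -0.5  0.6] gap -0.003 grip 0.0
inc [0.2277, -0.3795, 0.0635] [0.0001, -0.0004, -0.0005]
```

Request:
{"name": "jog_arm", "arguments": {"increments": [[0.228,-0.38,0.06,0,0,0,-1],[0.228,-0.38,0.06,0,0,0,-1],[0.228,-0.38,0.06,0,0,0,-1],[0.228,-0.38,0.06,0,0,0,-1],[0.228,-0.38,0.06,0,0,0,-1]]}}

```text
t: 2.05
tcp_pos: [611.8, -238.4, 175.6]
eef_rot: [-3.141, 0.001, -0.189]
contact_force: [-0.4, -0.3, -0.9]
finger_gap: 0.0
grip_force: 0.0
```

```bash
python3 - <<'E'
from h import *
inc((-18,0,113),-.192,BOX)
from station import optics
p=optics.capture('side');i=p['img'][300:480,250:490,::-1]
cv2.imwrite('pics/s1.png',cv2.resize(i,None,fx=3,fy=3,interpolation=2))
X=[proj(p,place([[-18,0,175+d]],*BOX))[0].round(1).tolist() for d in (0,-8,-21)];print(X)
E
```

```text
t 2.05 tcp [ 611.8 -238.4  175.6] [-3.141e+00  1.000e-03 -1.890e-01] F [-0.4 -0.3 -0.9] gap 0.0 grip 0.0
inc [0.0004, 0.0023, 0.1252] [-0.0003, 0.0004, 0.0014]
[[366.5, 390.5], [366.1, 392.7], [365.6, 396.2]]
```

View pics/s1.png

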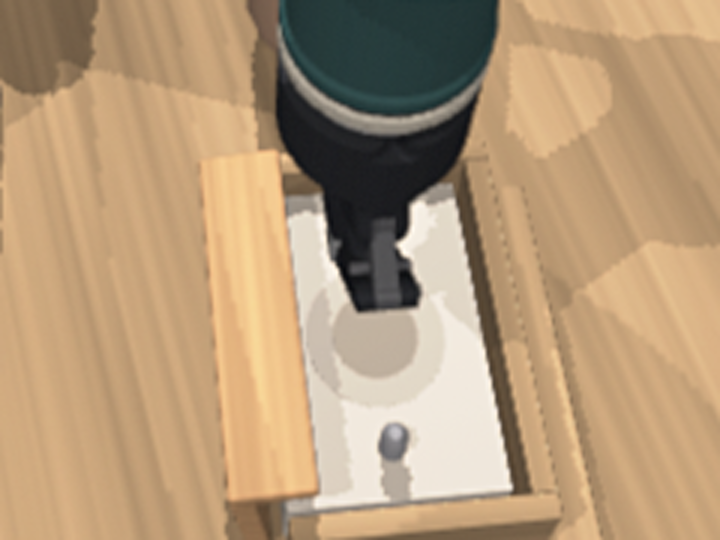

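```bash
python3 - <<'E'
from h import *
S=pickle.load(open('side0.pkl','rb'))
C=-S['R'].T@S['t']
for uv in ((368.3,403),(389,402),(379.3,403)):
  d=S['R'].T@np.linalg.inv(S['K'])@[*uv,1]
  for z in (154,167,180): 
    X=C+d*(z-C[2])/d[2]; b=place([X-[*BOX[:2],0]],0,0,-BOX[2])[0]; print(uv,z,X.round(),'box',b.round())
E
```

```text
(368.3, 403) 154 [ 612. -250.  154.] box [-16. -10. 154.]
(368.3, 403) 167 [ 610. -254.  167.] box [-17. -15. 167.]
(368.3, 403) 180 [ 607. -259.  180.] box [-19. -20. 180.]
(389, 402) 154 [ 641. -257.  154.] box [ 14. -11. 154.]
(389, 402) 167 [ 638. -261.  167.] box [ 12. -16. 167.]
(389, 402) 180 [ 635. -265.  180.] box [ 10. -21. 180.]
(379.3, 403) 154 [ 627. -254.  154.] box [  0. -12. 154.]
(379.3, 403) 167 [ 625. -259.  167.] box [ -2. -16. 167.]
(379.3, 403) 180 [ 622. -263.  180.] box [ -4. -21. 180.]
```

```bash
python3 - <<'E'
from h import *
inc((-18,0,113),-.192,BOX)
from station import optics
o=[]
for c,(u,v) in dict(side=(330,360),top=(400,190)).items():
  p=optics.capture(c);i=p['img'][v:v+80,u:u+80,::-1].astype(float)
  i=np.clip(255*(i/255)**.5,0,255).astype(np.uint8);i=cv2.resize(i,None,fx=5,fy=5,interpolation=2)
  for y in (-14.5,14.5):
   for x in (-29,-7):
    for z,col in ((167,(0,0,255)),(154,(0,255,0))):
     a=(proj(p,place([[x,y,z]],*BOX))[0]-(u,v))*5; cv2.circle(i,tuple(int(k) for k in a),3,col,-1)
  o.append(i)
cv2.imwrite('pics/s2.png',np.hstack(o))
E
```

```text
t 2.1 tcp [ 610.9 -239.9  176. ] [ 3.141e+00  1.000e-03 -1.910e-01] F [-0.4  0.3  0.8] gap 0.001 grip 0.0
inc [0.0016, -0.0011, 0.126] [0.0001, 0.0004, 0.0007]
```

View pics/s2.png

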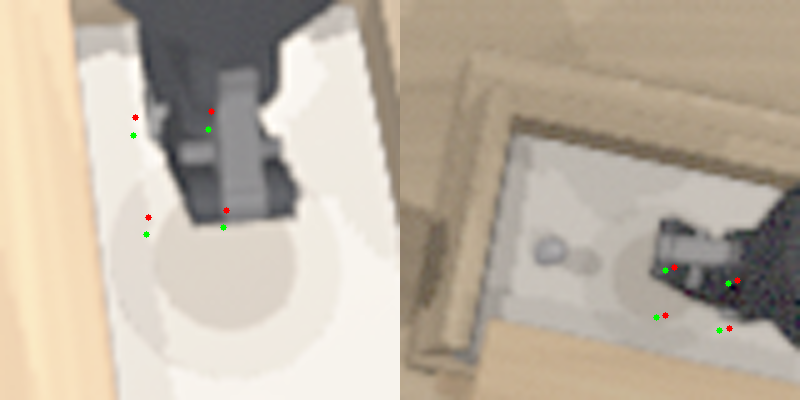

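```bash
python3 - <<'E'
from h import *
S=pickle.load(open('side0.pkl','rb'));T=pickle.load(open('top0.pkl','rb'))
for z in (167,220,260,300,350,400): print(z,proj(S,[[611,-240,z]])[0].round(),proj(T,[[611,-240,z]])[0].round())
s=lambda p:np.concatenate([proj(S,[p])[0]-(379,398),proj(T,[p])[0]-(456,239)])
r=least_squares(s,[611,-240,167]);print(r.x,r.fun, place([r.x-[*BOX[:2],0]],0,0,-BOX[2]))
E
python3 - <<'E'
from station import manip,optics
import cv2,numpy as np
s=manip.observe();print(s['q'],s['joint_vel'])
p=optics.capture('side');q=optics.capture('top')
cv2.imwrite('pics/s3.png',np.hstack([cv2.resize(p['img'][150:480,270:470],None,fx=1.8,fy=1.8),cv2.resize(q['img'][150:480,400:620],None,fx=1.8,fy=1.8)])[:,:,::-1])
E
```

```text
167 [366. 393.] [461. 250.]
220 [368. 378.] [469. 248.]
260 [370. 365.] [475. 246.]
300 [372. 351.] [482. 244.]
350 [376. 331.] [492. 241.]
400 [379. 308.] [503. 238.]
[ 635.43780378 -240.20835732  132.51497388] [ 1.06089228 -0.21697556 -0.29011536  1.67807162] [[  5.39414814   3.89249396 132.51497388]]
[-4.14726886e-01  2.48114167e-01  1.67944459e+00 -6.03889068e-04
  1.21412808e+00  1.34958587e+00] [-0.01875096 -0.00705585  0.00109367  0.00174271 -0.00036706  0.00096728]
```

View pics/s3.png

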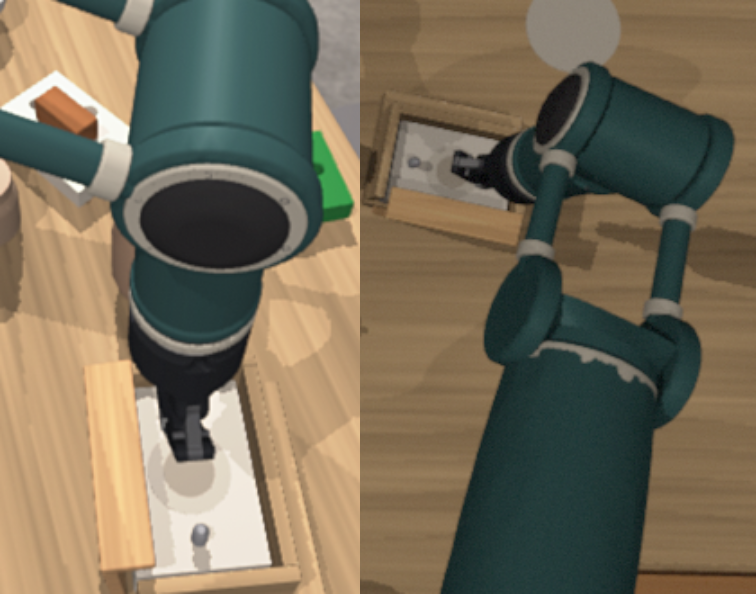

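```bash
cat > asc.py <<'E'
import numpy as np
def asc(img,u,v,w,h):
    g=img[v:v+h,u:u+w].mean(2)
    for k in range(h): print(v+k,''.join('#@%+-. '[min(6,int(x/28))] for x in g[k]))
E
python3 - <<'E'
from station import optics
from asc import asc
asc(optics.capture('side')['img'],350,355,50,55)
asc(optics.capture('top')['img'],440,215,60,50)
E
```

```text
355 @@@@@@@@@@@@@@@@@@@@@@@@@@@@@@@@@@@@@@@@@@@#######
356 #@@@@@@@@@@#@@@@@@@@@@@@@@@@@@@@@@@@@@@@@@@###@###
357 ##@@@@@@@@@@@@@@@@@@@@@@@@@@@@@@@@@@@@#@@@########
358 ###@@@@@@@@@@@@@@@@@@@@@@@@@@@@@@@##@@@@@##@######
359 @###@@@@@@@@@@@@@@@@@@@@@@@@@@@#@@@#@@@@#@#######@
360 %@#@@@@@@@@@@@@@@@@@@@@@@@@@@@@@@@@@@#@@@@######@%
361 +%@##@@@@@@@@@@@@@@@@@@@@@@@@@#@@@@@#@@@@######@+-
362 ++%@###@@@@@@@@@@@@@@@@@@@@@@@@@@@@@@@@@#@####@+-.
363 +++%@@##@@@@@@@@@@@@@@@@@@@@@#@@#@@@@@@@####@%+-..
364 +++++%@#@@@@@@@@@@@@@@@@@@@@@@@@@#@#@@@####@+--...
365 ----..-@##@@@@@@@@@@@@@@@@@@@@@@@@@@@@###@@+-.....
366 ..... .@#@@@@@@@@@@@@@@@@@@@@@#@@@@@####@+--..... 
367 ..... .@##@@@@@@@@@@@@@@@@@@@@@#@@@@##@%. ....    
368 .......@####@#@@@@@#@@@@@@@@@@@@@@###@+           
369 .......%####@###@@@@@@@@@@@#@@@#@@##%.            
370 .   ...%#########@@@@@@@@@@@@@@@@##@-             
371        +@#########@@@@@@@@@#@@@@@##%              
372        -@###########@@@@@@@@@@@#@##%              
373        .@###@#####@@@@@@@@@@##@@@##%              
374         %###@@####@@@@@@#####@@@@@#%              

[... 4474 characters left out ...]
-+--------------+%@@@@%%%###########@%+++@@@@@##@@
255 -----------------------...--------+@##########@@%+++@@@@@@@@
256 ----------------------.............+@##########@@%+++%@@@@@@
257 ---------------------------.........+@##########@@%%++%@@@@@
258 ----++-------------------------......+@###########@@%+++%@@@
259 ------++++------------------------...--%@##########@@@%+++@@
260 -------++--++---------------------------+@############@%%%@@
261 --+----+---++---------------------------.+%#############@@@@
262 ----------+---++-+---------------------..-%@@@###########@@@
263 --------------------+-------------------.-%%%%%+%%@@@@@@@@@@
264 -------------------------+--------------.-@%%%+-+++%%%%%%@@@
```

Request:
{"name": "jog_arm", "arguments": {"increments": [[0,0,0,0,0,0,1],[0,0,0,0,0,0,1],[0,0,0,0,0,0,1],[0,0,0,0,0,0,1],[0,0,0,0,0,0,1]]}}

```text
t: 3.02
tcp_pos: [610.5, -241.0, 176.4]
eef_rot: [3.142, 0.0, -0.193]
contact_force: [0.3, 0.4, 0.4]
finger_gap: 0.995
grip_force: 0.0
```

```bash
python3 - <<'E'
from station import optics
from asc import asc
asc(optics.capture('side')['img'],330,345,80,75)
E
```

```text
345      .-----+%###@#@@@@@@@@@@@@@@@@@@%+++-----------------++%@@@###@@@@@####@+...
346       ------+@###@@@@@@@@@@@@@@@@@@@@@@%%%++++++++++++++%@@@@###@@@@@@#####%-...
347       ------+@###@#@@@@@@@@@@@@@@@@@@@@@@@@@@%%%%%%%@@@@####@@@@@@@@@@####@+....
348       ------+%###@##@@@@@@@@@@@@@@@@@@@@@@@@@@@@#########@@@@@@@@@@@######@+....
349       ---..--%@##@#@@@@@#@@@@@@@@@@@@@@@@@@@@@@@#######@@@@@@@@@@@@#######%-....
350             .+%##@@@@@@@@@@@@@@@@@@@@@@@@@@@@@@##@@@@##@@@@@@@@@#########@+.....
351              .-@###@@@@@@@@@@@@@@@@@@@@@@@@@@@@#@@@@@@@#@@@@@@###########@+.....
352                %@###@@@@@@@@@@@@@@@@@@@@@@@@@##@@@@@@@@@@@@@@@@@#@#######@+-----
353              . -%####@@@@@@@@@@@@@@@@@@@@@@@@##@@@@@@@@@@@@@@@#@#########%+-----
354              . .-@####@@@@@@@@@@@@@@@@@@@@@##@@@@@@@@@@@@@@@@@#@########@%+-....
355              ....%@##@@@@@@@@@@@@@@@@@@@@@@@@@@@@@@@@@@@@@@@@@#########@%+++....
356              ....-%@#@@@@@@@@@@@@@@@@@@@@@@@@@@@@@@@@@@@@@@#@#########@%++%+....
357              .----+@##@@@@@@@@@@@@@@@@@@@@@@@@@@@@@@@@@@@##@##@#######@%++%+
[... 4554 characters left out ...]
@@@@@@@@@@@@@@@@@@#@-                   
412                    .             .+++%##@@@@@@@@@@@@@@@@@@#@-                   
413                                  .+++%##@@@@@@@@@@@@@@@@@@#@.                   
414                                  .-++%##@@@@@@@@@@@@@@@@@##%.                   
415                                  .-++%##@@@@@@@@@@@@@@@#@##%.                   
416                                  .-++@##@@@@@@@@@@@@@@@###@+                    
417                                   .-+@##@@@@@@@@@@@@@@@@@#@+                    
418                     .              .-@##@@@@@@@@@@@@@@@@##@-                    
419                     .               .@##@@@@@@@@@@@@@@@@@#@-
```

```bash
python3 - <<'E'
from h import *
S=pickle.load(open('side0.pkl','rb'));T=pickle.load(open('top0.pkl','rb'))
for hw in (11,14.5):
  # bottom corners of the outer tip edges: side sees -y finger's (367.5,405),(390,404); top sees +y finger's (453,234.5),(451,246)
  f=lambda p:np.concatenate([(proj(S,place([[p[0]-p[3],p[1]-hw,p[2]],[p[0]+p[3],p[1]-hw,p[2]]],*BOX))-[(368,405.5),(390.5,403)]).ravel(),(proj(T,place([[p[0]+p[3],p[1]+hw,p[2]],[p[0]-p[3],p[1]+hw,p[2]]],*BOX))-[(452,234),(451,246)]).ravel()])
  r=least_squares(f,[0,0,160,11]);print(hw,r.x.round(1),r.fun.round(1))
E
python3 - <<'E'
from station import optics
import cv2,numpy as np
p=optics.capture('side');q=optics.capture('top')
g=lambda i:(255*(i/255.)**.5).astype(np.uint8)
cv2.imwrite('pics/s4.png',np.hstack([cv2.resize(g(p['img'][330:450,320:420]),None,fx=4,fy=4),cv2.resize(g(q['img'][190:310,420:520]),None,fx=4,fy=4)])[:,:,::-1])
E
```

```text
11 [  2.7   3.9 137.   15.8] [ 0.9 -0.4 -0.1  0.2  0.6 -0.  -0.8  1.3]
14.5 [  1.    3.4 148.   15.6] [ 0.8 -0.4 -0.1  0.2  0.6 -0.1 -0.8  1.2]
```

View pics/s4.png

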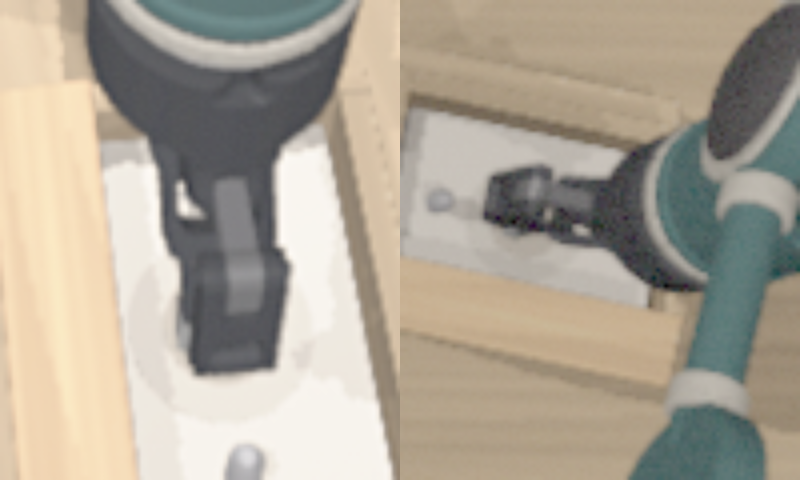

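Request:
{"name": "jog_arm", "arguments": {"increments": [[0,0,0,0,0,-0.45,-1],[0,0,0,0,0,-0.45,-1],[0,0,0,0,0,-0.45,-1],[0,0,0,0,0,-0.45,-1],[0,0,0,0,0,-0.45,-1]]}}

```text
t: 3.8
tcp_pos: [610.5, -241.0, 176.4]
eef_rot: [-3.142, 0.0, 0.712]
contact_force: [0.1, -0.0, -0.2]
finger_gap: 0.004
grip_force: 0.0
```

Request:
{"name": "jog_arm", "arguments": {"increments": [[0,0,0,0,0,-0.336,-1],[0,0,0,0,0,-0.336,-1],[0,0,0,0,0,-0.336,-1],[0,0,0,0,0,-0.336,-1],[0,0,0,0,0,-0.336,-1]]}}

```text
t: 4.42
tcp_pos: [610.5, -241.0, 176.4]
eef_rot: [-3.142, -0.0, 1.378]
contact_force: [0.1, 0.1, -0.4]
finger_gap: -0.0
grip_force: 0.0
```

```bash
python3 - <<'E'
from station import optics
from asc import asc
from h import *
inc((-18,0,175),1.379,BOX)
asc(optics.capture('side')['img'],345,365,55,50)
asc(optics.capture('top')['img'],440,220,50,45)
E
```

```text
t 4.42 tcp [ 610.5 -241.   176.4] [-3.142 -0.     1.378] F [ 0.1  0.1 -0.4] gap -0.0 grip 0.0
inc [0.0033, 0.0018, 0.0027] [-0.0, -0.0, -0.0007]
365 #@@@@@@@@@@@#@@@@@@@@@@@@@@@@@@@@@@@@@@#@@@@@##@-  .%@@
366 @#@@@@@@@#@@##@@@@@@@@@@@@@@@@@@@@@@@@@@@@@@@@@@- .+@@@
367 #@@%%@@@@@@@#@@@@@@@@@@@@@@@@@@@@@@@@@@@@#@@@@@@+-%@@@@
368 #@@@%@@@@@@@@#@@@##@@@@@@@@@@@@@@@@@@@@@@@@@@@@@@@@@@@@
369 #@@@%@@@@@@@@@@@@###@@@@@@@@######@@@@@@#@@@@@@@@@@@@@@
370 @@@@%@@@@@@@@@@@@#@@@@@@@#@########@@@#@@@@@@@@@@@@#@##
371 @@@@@@@@@@@@@@@@@@@@@@@@@@@@#####@##@@@@#@@@@@@@@@@####
372 @@@@@@@@@@@@@@@@@@@@#@@@@#@@#####@#@@####@@@@@@@@#####@
373 @@@@@@@@@@@@@@@@@@@@@#@@@#@#####@@######@#@@@@@@####@%-
374 @@@@@@@@@@@@@@@@@@@@@@@@@#@####@@@@##@@%+@#@@#####@%-  
375 @@@@@@@@@##@##@@#@@@@@@@@@###@#@@###%-   +######@%+-   
376 @@@@@@@@@#@###@@@@@@##@@@@##@@@@@##@-    -@@@@@%+-     
377 #@@@#@@@@%+%###@@#@###@@@@@###@@@##@.     .---.        
378 ###@@@##@- .@##@##@@##@@@%%@##@@##@+                   
379 @@###@@@%.  %#@@@@@@@#@@@%+@@@@@#%-                    
380 .+%%%%+-    %##@@@@@@@%@@%++%%@#@+                 
[... 3819 characters left out ...]
--++++-------+@###################@%+-+@
253 -----------+++---------+@####################@%+++
254 -----------+------------%@@###################@%+-
255 --------------------------+%%#################@@%+
256 ----------------------....-%@#################@@@%
257 --------------------------+@#####################@
258 -----+--------------------%######@###############@
259 ------+++----------------+@######@################
260 ------+++--++-------------%#######@###############
261 --+-------+++-------------%##@####################
262 ---------------+++--------+#######################
263 --------------------+-----+@####################@@
264 -------------------------++@#######@@###@@@@####%+
```

```bash
python3 - <<'E'
from h import *
S=pickle.load(open('side0.pkl','rb'));T=pickle.load(open('top0.pkl','rb'))
for hw in (8,11,15):
  f=lambda p:np.concatenate([(proj(S,place([[p[0],p[1]-hw,p[2]]],*BOX))-[(369.5,390)]).ravel(),(proj(T,place([[p[0],p[1]+hw,p[2]]],*BOX))-[(462.5,249)]).ravel()])
  r=least_squares(f,[0,0,160]);print(hw,r.x.round(1),r.fun.round(1))
E
```

```text
8 [-18.1  -2.1 201.3] [-0.8  0.2  0.2 -1.3]
11 [-19.2  -2.4 209.9] [-0.9  0.2  0.2 -1.4]
15 [-20.7  -3.  221.4] [-1.   0.2  0.3 -1.6]
```

Request:
{"name": "jog_arm", "arguments": {"increments": [[0,0.012,0.03,0,0,0,-1],[0,0.012,0.06,0,0,0,-1],[0,0.012,0.08,0,0,0,-1],[0,0.012,0.1,0,0,0,-1],[0,0.012,0.12,0,0,0,-1]]}}

```text
t: 5.15
tcp_pos: [616.3, -242.2, 115.6]
eef_rot: [-3.141, -0.0, 1.379]
contact_force: [0.4, 0.5, 0.4]
finger_gap: 0.004
grip_force: 0.0
```

```bash
python3 - <<'E'
from station import optics
from asc import asc
from h import *
inc((-18,0,113),1.379,BOX)
asc(optics.capture('side')['img'],340,375,60,60)
print(proj(pickle.load(open('side0.pkl','rb')),place([[-18,-11,105],[-18,-11,92],[-18,11,105]],*BOX)))
E
```

```text
t 5.15 tcp [ 616.3 -242.2  115.6] [-3.141 -0.     1.379] F [0.4 0.5 0.4] gap 0.004 grip 0.0
inc [0.0033, -0.01, 0.0052] [-0.0001, -0.0, -0.0001]
375 %@@@@@@@@###@#@@@@@@@@@@@@@@@@@@@@@@@@@@@@@@@@@@@@@@@#######
376 %@@@@@@@@@@#@@@@@@@@@@@@@@@@@@@@@@@@@@@@@@@@@@@#@@@#########
377 %@@@@@@@@@##@@@#@@@@@@##@@@@@@@@@@@@@@@@@@#@@##@##@#########
378 %@@@@@@@@###@@#@@@@@@@@@@@@@@@@@@@@@@@@@##@##@#@@#@@########
379 %%@@@@@@@@##@@@@@@@@@@@@@@@@@@@@@@@@@@@@@@@@@@@@#@@#########
380 %%@@@@##@#@@@@@#@@@@@@@@@@@@@@@@@@@@@@@@@@#@@#@@#@##########
381 %%%@@@#@@@@@##@@@@@@@@@@@@@@@@#@@@@@@@@@@@#@@@###@##@#####@@
382 %%@%@@@@@@@@@@@@@@@@@@@@@@@@@@@@@@@@@@@@@@@@##@@########@@@@
383 %%@@@@@######@@#@@@@@@@@@@@@@@@@@@@@@@@@#@##@#@@#@####@%%@@@
384 %%@@@@@####@@@@#@@@@@@@@@@@@@#@@@@@@@@@@@@@@@@#@@@###%-.+@@@
385 %%@#@@@@#@@@@@@@####@@#@@@@@@@@@@@@@@@@@#@@@#@@@####@+..%@@@
386 %%@##@@@@@@@@@@@@@##@@@@@@@@@@#@@@@@@@@@#@@#@####@#@@%+@@@@@
387 %%@##@@@#@@@@@@@@@@@@#@@@@#@@@@@@@@@@@@@@@@@@@@#@@@@@@@@@@@@
388 @@@#@@@@#@@@@@@@@@@@@@@@###@@@#@@@@@@@@##@@@###@@@@@@@@@@#@#
389 @@##@@@@@@@@@@@@@@@@###@###@#@@#@@@@@@#@@
[... 2332 characters left out ...]
                           
426            .                                                
427            .                                                
428            .                                                
429            .                                                
430            ..                                               
431             .                                               
432             .                                               
433             .                                               
434             .                                               
[[364.60681317 415.79974386]
 [364.10001177 418.79341589]
 [362.59562807 401.38658913]]
```

Request:
{"name": "jog_arm", "arguments": {"increments": [[0,-0.03,0,0,0,0,-1],[0,-0.055,0,0,0,0,-1],[0,-0.08,0,0,0,0,-1],[0,-0.105,0,0,0,0,-1],[0,-0.125,0,0,0,0,-1]]}}

```text
t: 5.82
tcp_pos: [554.2, -230.1, 116.7]
eef_rot: [3.141, 0.0, 1.379]
contact_force: [-0.0, 0.2, 0.9]
finger_gap: -0.001
grip_force: 0.0
```

Request:
{"name": "jog_arm", "arguments": {"increments": [[0,-0.02,0.01,0,0,0,-1],[0,-0.04,0.02,0,0,0,-1],[0,-0.06,0.03,0,0,0,-1],[0,-0.075,0.035,0,0,0,-1],[0,-0.085,0.035,0,0,0,-1]]}}

```text
t: 6.45
tcp_pos: [512.6, -221.9, 98.5]
eef_rot: [-3.141, -0.0, 1.379]
contact_force: [-0.3, 0.2, 0.3]
finger_gap: -0.001
grip_force: 0.0
```

```bash
cat > lip.py <<'E'
from station import optics,nets
from h import *
inc((-118,0,96),1.379,BOX)
def chk():
  p=optics.capture('side')
  for d in nets.masks_of(p,'front')[:2]:
    r=d['region']; best=[]
    P=np.array([[x,y,z] for x in(-6,6) for y in(-85,85) for z in(0,101)]+[],float); L=np.array([[x,y,z] for x in(-6,36) for y in(-85,85) for z in(91,101)],float)
    for th in np.arange(0,1.2,.02):
      m=np.zeros(r.shape,np.uint8)
      for Q in (P,L): cv2.fillConvexPoly(m,cv2.convexHull(proj(p,place(front(Q,th),*BOX)).astype(np.float32).round().astype(int)),1)
      best.append(((m.astype(bool)&r).sum()/(m.astype(bool)|r).sum(),round(th,2)))
    print(d['p'],d['xy'],r.sum(),sorted(best)[-3:])
  return p
if __name__=='__main__': chk()
E
python3 lip.py
```

```text
t 6.45 tcp [ 512.6 -221.9   98.5] [-3.141 -0.     1.379] F [-0.3  0.2  0.3] gap -0.001 grip 0.0
inc [0.0032, 0.0013, 0.005] [-0.0003, -0.0001, -0.0001]
0.73 [338.7, 422.8] 3079 [(np.float64(0.7579519006982157), np.float64(0.12)), (np.float64(0.7955933103265198), np.float64(0.08)), (np.float64(0.8177897574123989), np.float64(0.1))]
```

```bash
python3 - <<'E'
from station import optics
import cv2,numpy as np
p=optics.capture('side');q=optics.capture('top')
g=lambda i:(255*(i/255.)**.5).astype(np.uint8)
cv2.imwrite('pics/s5.png',np.hstack([cv2.resize(g(p['img'][330:480,270:370]),None,fx=4,fy=4),cv2.resize(g(q['img'][190:340,400:500]),None,fx=4,fy=4)])[:,:,::-1])
E
```

```text
(no output)
```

View pics/s5.png

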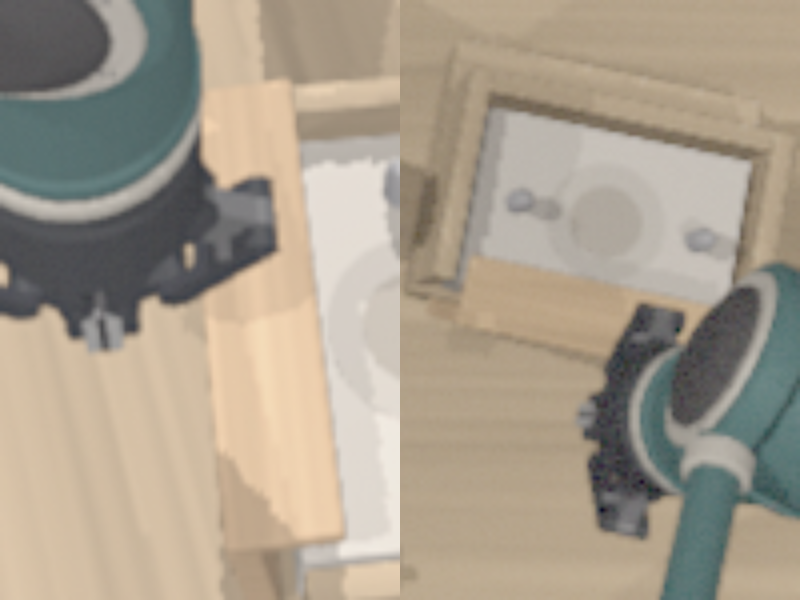

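```bash
python3 - <<'E'
from h import *
from station import manip
S=pickle.load(open('side0.pkl','rb'));T=pickle.load(open('top0.pkl','rb'))
def tri(a,b):
  f=lambda p:np.concatenate([proj(S,[p])[0]-a,proj(T,[p])[0]-b])
  r=least_squares(f,[511,-222,100]);print(r.x.round(1),r.fun.round(1),(place([r.x-[*BOX[:2],0]],0,0,-BOX[2])).round(1))
tri((295.5,416),(446.5,294))   # tips
tri((338,385),(464,269))  # knuckle on +x
print(manip.observe())
for z in (90,98,130,160,200):print(z,proj(S,[[511,-222,z]]).round(1),proj(T,[[511,-222,z]]).round(1))
E
```

```text
[ 510.8 -223.6  109.6] [ 0.5 -0.1 -0.1  0.7] [[-120.1   -3.6  109.6]]
[ 569.8 -233.8  208.6] [-1.   0.2  0.2 -1.6] [[-60.3  -2.3 208.6]]
{'t': 6.65, 'q': array([-4.52997543e-01,  1.38829346e-01,  1.96117324e+00,  6.65410108e-06,
        1.04071281e+00, -2.60977285e-01]), 'joint_vel': array([ 0.00081516,  0.00483282, -0.00640843,  0.00049251, -0.00016187,
        0.00029299]), 'tau': array([-3.52779182e-02, -4.09619880e+01, -3.28636336e+01, -4.11760862e-03,
        3.18715407e-02, -1.42268607e-03]), 'tcp_pos': array([ 513.71627169, -222.35968256,   99.22040251]), 'eef_rot': array([3.14074363e+00, 2.20802723e-04, 1.37877261e+00]), 'contact_force': array([0.4986332 , 1.23075381, 0.18550259]), 'torque': array([-0.03884112,  0.02853309, -0.00628258]), 'grip_force': 0.0, 'finger_gap': 0.0006795416819442179}
90 [[296.4 419.3]] [[443.4 294.5]]
98 [[296.2 417.5]] [[444.3 294.6]]
130 [[295.2 409.9]] [[448.3 294.7]]
160 [[294.1 402.3]] [[452.3 294.9]]
200 [[292.7 391.3]] [[457.9 295. ]]
```

Request:
{"name": "jog_arm", "arguments": {"increments": [[0,-0.08,0,0,0,0,-1],[0,-0.16,0,0,0,0,-1],[0,-0.16,0.05,0,0,0,-1],[0,-0.16,0.1,0,0,0,-1],[0,-0.16,0.15,0,0,0,-1]]}}

```text
t: 7.28
tcp_pos: [435.6, -207.3, 23.8]
eef_rot: [3.14, 0.001, 1.379]
contact_force: [-0.4, -0.1, -0.3]
finger_gap: -0.003
grip_force: 0.0
```

```bash
python3 - <<'E'
from station import optics
from asc import asc
from h import *
inc((-200,0,8),1.379,BOX)
p=optics.capture('side');print(proj(p,place([[-200,-11,0],[-200,-11,16],[-200,-11,40],[-200,11,16]],*BOX)).round(1))
asc(p['img'],205,375,95,80)
E
```

```text
t 7.28 tcp [ 435.6 -207.3   23.8] [3.140e+00 1.000e-03 1.379e+00] F [-0.4 -0.1 -0.3] gap -0.003 grip 0.0
inc [0.0039, -0.006, 0.0317] [0.0009, 0.0003, -0.0001]
[[250.7 448.1]
 [249.5 445.1]
 [247.7 440.5]
 [249.6 431.2]]
375 @%++++----+%@@@@@@@@@@@@@@@@@@@@@@@@@@@@@@@@@@@@@@#@@+-.---------------------------------------
376 #@@%++++---+%@@@@@@@@@@@@@@@@@@@@@@@@@@@@@@@@@@@@##@@%-.---------------------------------------
377 @##@%++++--++%@@@@@@@@@@@@@@@@@@@@@@@@@@@@@@@@@@@@#@@%-.---------------------------------------
378 @@##@@%+++++++%@@@@@@@@@@@@@@@@@@@@@@@@@@@@@@@@@@@@@@%-.---------------.-----------------------
379 @@@###@%+++++++%@@@@@@@@@@@@@@@@@@@@@@@@@@@@@@@@@#@@@%-.----------------.----------------------
380 @@@####@%+++++++%@@@@@@@@@@@@@@@@@@@@@@@@@@@@@@@@@@@@%+-----------------.----------------------
381 @@@@####@++++++++@@@@@@@@@@@@@@@@@@@@@@@@@@@@@@@@@@@@%+-----------------..---------------------
382 ##@######%+++++++%@@@@@@@@@@@@@@@@@@@@@@@@@@@@@@@@@@@%++-.-------------------------------------
383 #########@%+++++++%@@@@@@@@@@@@@@@@@@@@@@@@@@@@@@@@@@%%+-.---------------.-
[... 6420 characters left out ...]

448 ...........................................-------------.----.....-----------------------------
449 ...........................................-------------.----.....-----------------------------
450 ..........................................-----.--------------....-----------------------------
451 ..........................................--------------------.....----------------------------
452 ...........................................-------------------.....----------------------------
453 ...........................................--------------.----.....----------------------------
454 ...........................................----------.---.----.....----------------------------
```

Request:
{"name": "jog_arm", "arguments": {"increments": [[0,0,0.01,0,0,0,-1],[0,0,0.02,0,0,0,-1],[0,0,0.026,0,0,0,-1],[0,0,0.03,0,0,0,-1],[0,0,0.034,0,0,0,-1]]}}

```text
t: 7.95
tcp_pos: [435.1, -207.0, 7.1]
eef_rot: [3.141, 0.0, 1.379]
contact_force: [-0.0, -0.0, 0.2]
finger_gap: -0.003
grip_force: 0.0
```

Request:
{"name": "jog_arm", "arguments": {"increments": [[0,0,0.004,0,0,0,-1],[0,0,0.008,0,0,0,-1],[0,0,0.011,0,0,0,-1],[0,0,0.014,0,0,0,-1],[0,0,0.016,0,0,0,-1]]}}

```text
t: 8.57
tcp_pos: [434.8, -206.9, -1.2]
eef_rot: [-3.142, -0.0, 1.379]
contact_force: [0.5, -0.9, 0.8]
finger_gap: 0.004
grip_force: 0.0
```

Request:
{"name": "jog_arm", "arguments": {"increments": [[0,0,0.005,0,0,0,-1],[0,0,0.01,0,0,0,-1],[0,0,0.014,0,0,0,-1],[0,0,0.018,0,0,0,-1],[0,0,0.022,0,0,0,-1]]}}

```text
t: 9.2
tcp_pos: [434.8, -206.9, -12.2]
eef_rot: [3.142, 0.0, 1.379]
contact_force: [0.3, -0.7, -0.3]
finger_gap: -0.003
grip_force: 0.0
```

Request:
{"name": "jog_arm", "arguments": {"increments": [[0,0,0.004,0,0,0,-1],[0,0,0.008,0,0,0,-1],[0,0,0.012,0,0,0,-1],[0,0,0.015,0,0,0,-1],[0,0,0.018,0,0,0,-1]]}}

```text
t: 9.82
tcp_pos: [434.8, -206.9, -21.2]
eef_rot: [3.142, 0.0, 1.379]
contact_force: [0.3, 0.3, -0.8]
finger_gap: 0.0
grip_force: 0.0
```

```bash
python3 - <<'E'
from station import optics
from asc import asc
from h import *
inc((-200,0,8),1.379,BOX)
p=optics.capture('side')
asc(p['img'],230,428,60,30)
E
```

```text
t 9.82 tcp [ 434.8 -206.9  -21.2] [3.142 0.    1.379] F [ 0.3  0.3 -0.8] gap 0.0 grip 0.0
inc [0.0034, -0.0042, -0.0584] [0.0, 0.0, -0.0001]
428 #################################@#######@@@@########@%%++--
429 ################################@@@#######@@@#######@%++++--
430 ###############################@@@@@#######@######@%+++++++-
431 #############################@@@@@@@############@%++--++++++
432 ############################@@@@@@@###########@%++----++++++
433 ############################@@@@@@##########@@%+------++++++
434 ###########################################@%++----+--++++++
435 #########################################@%++------+--++++++
436 ############################@@@########@%++--------+--++++++
437 ############################%+%######@%++----------+--++++++
438 ################@@@#########%-+%@##@%++------------++--+++++
439 ####@@@#########%%@#########%--+++++----------------+--+++++
440 ###@+-++%#######%+@@@#######%-----------------------+--++++-
441 @@%+-..--+@###@@%+@%%%@@####%+------------------------------
442 +---.....-+%##@%+%@@%+%%@###%+--------.------
[... 290 characters left out ...]
...-+++++%@%++++++++-------...--------------------
448 .............-++++++%++++++++--------..---------------------
449 .............-+++++++++++++++--------...--------------------
450 .............-+++++++++++++++--------...--------------------
451 .............++++++++++++++++---------..--------------------
452 ............-++++++++++++++++---------...-------------------
453 .............++++++++++++++++---------...-------------------
454 .............+++++++++++++++++--------...-------------------
455 .............-++++++++++++++++--------...-------------------
456 ..............++++++++++++++++--------....------------------
457 ..............++++++++++++++++---------..-------------------
```

Request:
{"name": "jog_arm", "arguments": {"increments": [[0,0,0.003,0,0,0,-1],[0,0,0.006,0,0,0,-1],[0,0,0.008,0,0,0,-1],[0,0,0.01,0,0,0,-1],[0,0,0.012,0,0,0,-1]]}}

```text
t: 10.5
tcp_pos: [434.9, -206.9, -25.0]
eef_rot: [-3.14, -0.0, 1.379]
contact_force: [-8.8, 5.0, 28.0]
finger_gap: 0.002
grip_force: 13.9
```

Request:
{"name": "jog_arm", "arguments": {"increments": [[0,0,-0.1,0,0,0,-1],[0,0,-0.22,0,0,0,-1],[0,0,-0.34,0,0,0,-1],[0,0.08,-0.34,0,0,0,-1],[0,0.2,-0.34,0,0,0,-1]]}}

```text
t: 11.12
tcp_pos: [534.1, -226.6, 145.3]
eef_rot: [3.138, 0.001, 1.378]
contact_force: [1.1, -0.7, 1.2]
finger_gap: -0.002
grip_force: 0.0
```

```bash
python3 -c "
from h import *
inc((-13,0,81),1.379,BOX)"
```

```text
t 11.12 tcp [ 534.1 -226.6  145.3] [3.138e+00 1.000e-03 1.378e+00] F [ 1.1 -0.7  1.2] gap -0.002 grip 0.0
inc [0.0044, 0.1669, 0.1291] [0.0018, 0.0006, -0.0005]
```

Request:
{"name": "jog_arm", "arguments": {"increments": [[0,0.1,0,0,0,0,-1],[0,0.166,0,0,0,0,-1],[0,0.166,0.05,0,0,0,-1],[0,0.166,0.1,0,0,0,-1],[0,0.166,0.127,0,0,0,-1]]}}

```text
t: 11.75
tcp_pos: [613.3, -241.3, 77.2]
eef_rot: [-3.139, -0.001, 1.379]
contact_force: [-1.1, -0.0, -0.2]
finger_gap: 0.001
grip_force: 0.0
```

Request:
{"name": "jog_arm", "arguments": {"increments": [[0,-0.03,0,0,0,0,-1],[0,-0.055,0,0,0,0,-1],[0,-0.08,0,0,0,0,-1],[0,-0.105,0,0,0,0,-1],[0,-0.125,0,0,0,0,-1]]}}

```text
t: 12.38
tcp_pos: [552.3, -229.9, 79.9]
eef_rot: [3.141, 0.0, 1.379]
contact_force: [1.3, -0.3, -0.2]
finger_gap: 0.005
grip_force: 0.7
```

```bash
python3 lip.py
```

```text
t 12.38 tcp [ 552.3 -229.9   79.9] [3.141 0.    1.379] F [ 1.3 -0.3 -0.2] gap 0.005 grip 0.7
inc [0.0038, -0.0796, -0.0322] [0.0004, 0.0002, -0.0001]
0.64 [314.1, 447.0] 3255 [(np.float64(0.5949899433168769), np.float64(0.66)), (np.float64(0.5954909632942054), np.float64(0.62)), (np.float64(0.5979381443298969), np.float64(0.64))]
0.64 [366.3, 289.1] 174 [(np.float64(0.0), np.float64(1.14)), (np.float64(0.0), np.float64(1.16)), (np.float64(0.0), np.float64(1.18))]
```

Request:
{"name": "jog_arm", "arguments": {"increments": [[0,-0.025,0.006,0,0,0,-1],[0,-0.045,0.014,0,0,0,-1],[0,-0.065,0.022,0,0,0,-1],[0,-0.078,0.028,0,0,0,-1],[0,-0.085,0.03,0,0,0,-1]]}}

```text
t: 13.1
tcp_pos: [510.6, -221.5, 64.0]
eef_rot: [-3.141, -0.0, 1.379]
contact_force: [4.2, -0.1, 1.0]
finger_gap: -0.002
grip_force: 1.8
```

```bash
python3 lip.py
```

```text
t 13.1 tcp [ 510.6 -221.5   64. ] [-3.141 -0.     1.379] F [ 4.2 -0.1  1. ] gap -0.002 grip 1.8
inc [0.0032, 0.0054, -0.0641] [-0.0004, -0.0001, -0.0001]
0.67 [307.2, 446.7] 4020 [(np.float64(0.5949084412684233), np.float64(1.04)), (np.float64(0.5969814704124328), np.float64(1.06)), (np.float64(0.5976172747580044), np.float64(1.08))]
```

Request:
{"name": "jog_arm", "arguments": {"increments": [[0,-0.004,0.002,0,0,0,-1],[0,-0.008,0.004,0,0,0,-1],[0,-0.012,0.006,0,0,0,-1],[0,-0.015,0.008,0,0,0,-1],[0,-0.018,0.008,0,0,0,-1]]}}

```text
t: 13.82
tcp_pos: [510.4, -221.9, 64.4]
eef_rot: [3.125, 0.001, 1.378]
contact_force: [15.8, 0.8, 1.6]
finger_gap: 0.005
grip_force: 7.5
```

Request:
{"name": "jog_arm", "arguments": {"increments": [[0,0.03,0,0,0,0,-1],[0,0.03,-0.08,0,0,0,-1],[0,0.03,-0.18,0,0,0,-1],[0,0.03,-0.25,0,0,-0.1,1],[0,0.03,-0.26,0,0,-0.2,1]]}}

```text
t: 14.45
tcp_pos: [518.6, -223.8, 193.5]
eef_rot: [3.139, 0.003, 1.76]
contact_force: [-1.1, 0.7, -1.1]
finger_gap: 0.416
grip_force: 0.0
```

```bash
python3 -c "
from h import *
inc((638.5,204.3,190),.484+np.pi/2)
from lip import chk
chk()"
```

```text
t 14.45 tcp [ 518.6 -223.8  193.5] [3.139e+00 3.000e-03 1.760e+00] F [-1.1  0.7 -1.1] gap 0.416 grip 0.0
inc [0.7958, 0.3967, 0.0059] [0.0011, 0.0015, -0.1473]
t 14.45 tcp [ 518.6 -223.8  193.5] [3.139e+00 3.000e-03 1.760e+00] F [-1.1  0.7 -1.1] gap 0.416 grip 0.0
inc [0.0089, -0.0091, 0.195] [0.0015, 0.0011, 0.1906]
0.7 [303.6, 435.5] 6025 [(np.float64(0.8864339372514362), np.float64(1.12)), (np.float64(0.8918197984588027), np.float64(1.1)), (np.float64(0.8928199791883454), np.float64(1.08))]
```

Request:
{"name": "jog_arm", "arguments": {"increments": [[0.5,0.25,0,0,0,-0.147,1],[0.5,0.25,0,0,0,-0.147,1],[0.5,0.25,0,0,0,-0.147,1],[0.5,0.25,0,0,0,-0.147,1],[0.5,0.25,0,0,0,-0.147,1]]}}

```text
t: 15.18
tcp_pos: [593.8, 48.7, 188.4]
eef_rot: [-3.138, -0.002, 2.046]
contact_force: [0.6, -0.3, 0.9]
finger_gap: 0.999
grip_force: 0.0
```

```bash
python3 -c "
from h import *
inc((638.5,204.3,100),.484+np.pi/2)"
```

```text
t 15.18 tcp [593.8  48.7 188.4] [-3.138e+00 -2.000e-03  2.046e+00] F [ 0.6 -0.3  0.9] gap 0.999 grip 0.0
inc [0.2354, 0.2227, 0.1764] [-0.0017, -0.0009, -0.0042]
```

Request:
{"name": "jog_arm", "arguments": {"increments": [[0.11,0.1,0,0,0,-0.004,1],[0.2,0.19,0,0,0,-0.004,1],[0.235,0.223,0.05,0,0,-0.004,1],[0.235,0.223,0.14,0,0,-0.004,1],[0.235,0.223,0.2,0,0,-0.004,1]]}}

```text
t: 15.8
tcp_pos: [637.0, 201.3, 85.7]
eef_rot: [-3.135, -0.001, 2.053]
contact_force: [-0.6, -0.0, -0.3]
finger_gap: 1.001
grip_force: 0.0
```

```bash
python3 - <<'E'
from h import *
from station import optics
from asc import asc
inc((638.5,204.3,9),.484+np.pi/2)
asc(optics.capture('side')['img'],258,160,100,105)
E
```

```text
t 15.8 tcp [637.  201.3  85.7] [-3.135e+00 -1.000e-03  2.053e+00] F [-0.6 -0.  -0.3] gap 1.001 grip 0.0
inc [0.0037, 0.0065, 0.1533] [-0.0034, -0.0005, -0.0008]
160 +++++++++++++--------------@##################################@@@###########@+......---........-----
161 +++++++++%%%++-------------@###############################################@%-......---........-----
162 +++++++%%%%%%%+-----------%#############################################@@@%+........---.......-----
163 +++++%%%%%%%%%+-----------@#@@#########################################@+----........---.........---
164 +++++%%%%++%%%%+----------@@@@@#######################################@+-....-........---........---
165 +++%%%%%%%%%%%%%+---------@@@@@#########################@%%@##########@+.....-.........--........-.-
166 +%%%%%%%%%+++%%%%%+------+@@@@@#########################%++@##########%-......-........---.........-
167 %%%%%%%%%%++%%@@@@%------%@@@@@########################@+-%##########@%--.....-........---.........-
168 %%%%%%%%%%%+%@##@%++++---+@@@@########################@+..%##########%+---....--........---....
[... 9367 characters left out ...]
-%%%%%%%%%+---------+%%%%++++++++++++++++++++++++++++++++++++++-+++-                    
259 ..........-+%%%%%%%%%%+----------++%%+++++++++++++++++++++++++++++++++++++++-++-                    
260 ........-+%%%%%%%%%%%%+------------+%+++++++++++++++++++++++++++++++++++++++-++-                    
261 .....--+%%%%%%%%%%%%%%+------------++++++++++++++++++++++++++++++++++++++++++++-                    
262 --+++%%%%%%%%%%%%%%%%%+-------------++++++++++++++++++++++++%%+++++++++++++++---.                   
263 %%%%%%%%%%%%%%%%%%%%%%%--------------++++++++++++++++++++++++++++++++++++++++-..-                   
264 %%%%%%%%%%%%%+++%%%%%%%+-------------+--+++++++++++++++++++++++++++++++++++--...-.
```

```bash
python3 - <<'E'
from h import *
S=pickle.load(open('side0.pkl','rb'))
for z in (66,100,110,122): print(z,proj(S,place([[0,0,z],[-50,0,z],[50,0,z]],637.,201.3,.484)).round(1).tolist())
E
```

```text
66 [[305.8, 211.9], [287.9, 224.6], [323.0, 199.8]]
100 [[305.3, 200.9], [286.9, 213.7], [322.9, 188.7]]
110 [[305.1, 197.6], [286.6, 210.4], [322.9, 185.3]]
122 [[304.9, 193.5], [286.2, 206.3], [322.8, 181.2]]
```

Request:
{"name": "jog_arm", "arguments": {"increments": [[0.003,0.005,0.03,0,0,0,1],[0.003,0.005,0.08,0,0,0,1],[0.003,0.005,0.12,0,0,0,1],[0.003,0.005,0.15,0,0,0,1],[0.003,0.005,0.153,0,0,0,1]]}}

```text
t: 16.48
tcp_pos: [640.3, 203.4, 12.5]
eef_rot: [-3.139, -0.001, 2.055]
contact_force: [0.5, 0.5, 1.3]
finger_gap: 0.999
grip_force: 0.0
```

Request:
{"name": "jog_arm", "arguments": {"increments": [[0,0,0,0,0,0,0],[0,0,0,0,0,0,-0.3],[0,0,0,0,0,0,-1],[0,0,0,0,0,0,-1],[0,0,0,0,0,0,-1]], "force": 70}}

```text
t: 17.1
tcp_pos: [642.2, 203.9, 15.2]
eef_rot: [3.14, 0.0, 2.056]
contact_force: [-0.8, 0.3, 6.1]
finger_gap: 0.402
grip_force: 74.2
```

```bash
python3 - <<'E'
from h import *
inc((638.5,204.3,9),.484+np.pi/2)
E
```

```text
t 17.1 tcp [642.2 203.9  15.2] [3.14  0.    2.056] F [-0.8  0.3  6.1] gap 0.402 grip 74.2
inc [0.0041, -0.0062, 0.0123] [0.0009, 0.0002, 0.0005]
```

Request:
{"name": "jog_arm", "arguments": {"increments": [[0,0,-0.02,0,0,0,-1],[0,0,-0.08,0,0,0,-1],[0,0,-0.18,0,0,0,-1],[0,0,-0.3,0,0,0,-1],[0,0,-0.41,0,0,0,-1]], "force": 90}}

```text
t: 17.73
tcp_pos: [640.1, 203.4, 219.2]
eef_rot: [-3.139, -0.001, 2.056]
contact_force: [0.8, 0.7, -4.6]
finger_gap: 0.406
grip_force: 90.8
```

```bash
python3 - <<'E'
from h import *
inc((0,0,215),1.379,BOX)
E
```

```text
t 17.73 tcp [640.1 203.4 219.2] [-3.139e+00 -1.000e-03  2.056e+00] F [ 0.8  0.7 -4.6] gap 0.406 grip 90.8
inc [-0.7799, -0.4352, 0.0089] [-0.0014, 0.0001, 0.3384]
```

Request:
{"name": "jog_arm", "arguments": {"increments": [[-0.06,-0.03,0,0,0,0.05,-1],[-0.15,-0.08,0,0,0,0.1,-1],[-0.24,-0.13,0,0,0,0.16,-1],[-0.33,-0.18,0,0,0,0.22,-1],[-0.42,-0.23,0,0,0,0.27,-1]]}}

```text
t: 18.35
tcp_pos: [635.9, -37.0, 217.2]
eef_rot: [-3.138, -0.0, 1.513]
contact_force: [1.3, 0.2, -5.4]
finger_gap: 0.401
grip_force: 90.9
```

Request:
{"name": "jog_arm", "arguments": {"increments": [[0,0,0,0,0,0,-1],[0,0,0,0,0,0,-1],[0,0,0,0,0,0,-1],[0,0,0,0,0,0,-1],[0,0,0,0,0,0,-1]]}}

```text
t: 18.98
tcp_pos: [637.5, -34.8, 218.9]
eef_rot: [-3.142, -0.0, 1.517]
contact_force: [-0.0, -0.2, -5.8]
finger_gap: 0.403
grip_force: 91.0
```

```bash
python3 - <<'E'
from h import *
inc((0,0,215),1.379,BOX)
E
```

```text
t 18.98 tcp [637.5 -34.8 218.9] [-3.142 -0.     1.517] F [-0.  -0.2 -5.8] gap 0.403 grip 91.0
inc [-0.4167, 0.0061, 0.0077] [-0.0, -0.0, 0.0691]
```

Request:
{"name": "jog_arm", "arguments": {"increments": [[-0.08,0.002,0,0,0,0.03,-1],[-0.18,0.004,0,0,0,0.06,-1],[-0.28,0.006,0,0,0,0.069,-1],[-0.37,0.006,0,0,0,0.069,-1],[-0.4167,0.006,0.008,0,0,0.069,-1]]}}

```text
t: 19.6
tcp_pos: [629.1, -246.2, 215.3]
eef_rot: [3.14, 0.001, 1.376]
contact_force: [-0.1, 1.3, -5.3]
finger_gap: 0.403
grip_force: 91.0
```

Request:
{"name": "jog_arm", "arguments": {"increments": [[0,0,0.02,0,0,0,-1],[0,0,0.05,0,0,0,-1],[0,0,0.08,0,0,0,-1],[0,0,0.1,0,0,0,-1],[0,0,0.1,0,0,0,-1]]}}

```text
t: 20.23
tcp_pos: [628.1, -242.7, 163.0]
eef_rot: [-3.138, -0.001, 1.379]
contact_force: [-0.2, -0.0, -5.5]
finger_gap: 0.408
grip_force: 91.0
```

```bash
python3 - <<'E'
from h import *
from station import optics,nets
inc((0,0,215),1.379,BOX)
for c in('top','side'):
  p=optics.capture(c); pickle.dump(p,open(c+'1.pkl','wb'))
  for d in nets.masks_of(p,'mould_top'): print(c,d['p'],d['xy'],d['region'].sum()); 
  X=place([[55,80,170],[55,-80,170],[-55,-80,170],[-55,80,170]],*BOX); print(proj(p,X).round(1).tolist())
E
```

```text
t 20.23 tcp [ 628.1 -242.7  163. ] [-3.138e+00 -1.000e-03  1.379e+00] F [-0.2 -0.  -5.5] gap 0.408 grip 91.0
inc [0.0001, 0.0023, -0.104] [-0.0016, -0.0004, -0.0002]
top 0.93 [446.4, 239.7] 2255
top 0.77 [321.6, 162.6] 2599
[[431.5, 210.4], [501.5, 225.3], [493.4, 273.4], [422.5, 258.1]]
side 0.77 [380.1, 413.3] 6244
[[406.6, 336.6], [429.8, 445.9], [346.8, 453.6], [334.3, 342.5]]
```

```bash
cat > efit.py <<'E'
from h import *
from scipy.ndimage import map_coordinates,gaussian_filter
def edges(g,a,b,n=25,w=7):
    "strongest gradient points along normals of segment a-b: (sample points, normals, offset, strength)"
    t=np.linspace(.06,.94,n)[:,None]; P=a+(b-a)*t; d=(b-a)/np.linalg.norm(b-a); N=np.array([-d[1],d[0]])
    s=np.arange(-w,w+.01,.25); Q=P[:,None]+s[None,:,None]*N
    v=map_coordinates(g,[Q[...,1],Q[...,0]],order=1); G=np.abs(np.gradient(v,axis=1))/.25
    k=G.argmax(1); return N,s[k],G.max(1)
def fit(cams,p0,cent=True,zs=None,verbose=True):
    gs=[gaussian_filter(c['img'].min(2).astype(float),.7) for c in cams]
    C=np.array([[55,80],[55,-80],[-55,-80],[-55,80]],float); p=np.array(p0,float)
    for it,w in enumerate((8,6,4,3,3)):
        rows=[]
        for ci,(c,g) in enumerate(zip(cams,gs)):
            Z=proj(c,place(np.c_[C,np.full(4,p[2]+30)],p[0],p[1],p[3]))
            for i in range(4):
                j=(i+1)%4; N,o,st=edges(g,Z[i],Z[j],w=w)
                for k,t in enumerate(np.linspace(.06,.94,25)):
                    if st[k]>18: rows.append((ci,i,t,N,(Z[i]+(Z[j]-Z[i])*t+o[k]*N)))
        def f(q):
            r=[];ZZ=[proj(c,place(np.c_[C,np.full(4,q[2]+30)],q[0],q[1],q[3])) for c in cams]
            for ci,i,t,N,m in rows: r.append(((ZZ[ci][i]*(1-t)+ZZ[ci][(i+1)%4]*t)-m)@N)
            return np.r_[np.array(r),(q[2]-p0[2])/3.]
        s=least_squares(f,p,loss='cauchy',f_scale=.4,x_scale=[10,10,10,.1]); p=s.x
    r=f(p)[:-1]
    if verbose:
        for ci in range(len(cams)):
            for i in range(4):
                e=[r[n] for n,x in enumerate(rows) if x[0]==ci and x[1]==i]
                if e: print('cam',ci,'edge',i,len(e),'med',np.round(np.median(e),2),'inl',np.mean(np.abs(e)<.6).round(2))
    return p
if __name__=='__main__':
    T0,S0=[pickle.load(open(k+'0.pkl','rb')) for k in('top','side')]
    print('start',fit([T0,S0],[638.5,204.3,0,.484]).round(3))
    T,S=[pickle.load(open(k+'1.pkl','rb')) for k in('top','side')]
    print('held',fit([T,S],[628.1,-242.7,148,-.192]).round(3))
    print('held S',fit([S],[628.1,-242.7,148,-.192],verbose=False).round(3),'T',fit([T],[628.1,-242.7,148,-.192],verbose=False).round(3))
E
python3 efit.py
```

```text
cam 0 edge 0 25 med 0.25 inl 1.0
cam 0 edge 1 25 med -0.01 inl 1.0
cam 0 edge 2 25 med 0.0 inl 1.0
cam 0 edge 3 25 med 0.25 inl 1.0
cam 1 edge 0 25 med -0.0 inl 1.0
cam 1 edge 1 25 med 0.01 inl 1.0
cam 1 edge 2 25 med 0.25 inl 1.0
cam 1 edge 3 25 med -0.0 inl 1.0
start [6.38763e+02 2.05365e+02 2.45100e+00 4.80000e-01]
cam 0 edge 0 17 med 0.12 inl 0.88
cam 0 edge 1 11 med -0.24 inl 0.82
cam 0 edge 2 24 med 0.21 inl 0.58
cam 0 edge 3 2 med -1.01 inl 0.0
cam 1 edge 0 16 med 0.61 inl 0.44
cam 1 edge 1 4 med 3.08 inl 0.0
cam 1 edge 2 20 med 0.69 inl 0.4
cam 1 edge 3 12 med -0.08 inl 0.75
held [ 6.31082e+02 -2.34413e+02  1.39669e+02 -1.87000e-01]
held S [ 6.28210e+02 -2.41419e+02  1.52162e+02 -1.96000e-01] T [ 6.29957e+02 -2.30941e+02  1.47713e+02 -1.98000e-01]
```

Request:
{"name": "jog_arm", "arguments": {"increments": [[-0.0028,0.0031,0.02,0,0,0,-1],[-0.0028,0.0031,0.04,0,0,0,-1],[-0.0028,0.0031,0.06,0,0,0,-1],[-0.0028,0.0031,0.068,0,0,0,-1],[-0.0028,0.0031,0.068,0,0,0,-1]]}}

```text
t: 21.05
tcp_pos: [629.8, -245.3, 130.0]
eef_rot: [-3.14, -0.0, 1.378]
contact_force: [-0.6, 0.5, -4.8]
finger_gap: 0.402
grip_force: 91.0
```

```bash
python3 - <<'E'
from h import *
from efit import fit
from station import optics,nets
inc((0,0,100),1.379,BOX)
P={}
for c in('top','side'):
  p=P[c]=optics.capture(c); pickle.dump(p,open(c+'2.pkl','wb'))
inc((0,0,100),1.379,BOX)
for z in (112,116): print('S',fit([P['side']],[629.4,-243,z,-.192],verbose=z==112).round(3),'T',fit([P['top']],[629.4,-243,z,-.192],verbose=z==112).round(3))
E
```

```text
t 21.05 tcp [ 629.8 -245.3  130. ] [-3.14  -0.     1.378] F [-0.6  0.5 -4.8] gap 0.402 grip 91.0
inc [0.0044, -0.0016, 0.06] [-0.0007, -0.0002, -0.0006]
t 21.15 tcp [ 630.5 -245.6  131.1] [3.141 0.    1.378] F [-0.5  0.8 -4.9] gap 0.402 grip 91.0
inc [0.0048, -0.0032, 0.0623] [0.0002, 0.0001, -0.0006]
cam 0 edge 0 16 med -0.01 inl 0.94
cam 0 edge 1 4 med 0.16 inl 1.0
cam 0 edge 2 23 med -0.05 inl 0.83
cam 0 edge 3 11 med -0.01 inl 0.73
cam 0 edge 0 17 med -0.01 inl 0.88
cam 0 edge 1 10 med -0.06 inl 0.7
cam 0 edge 2 23 med 0.01 inl 0.74
cam 0 edge 3 2 med -2.81 inl 0.0
S [ 6.28531e+02 -2.43791e+02  1.19773e+02 -1.94000e-01] T [ 6.32431e+02 -2.31695e+02  1.11970e+02 -1.96000e-01]
S [ 6.28765e+02 -2.43399e+02  1.18842e+02 -1.94000e-01] T [ 6.32180e+02 -2.29807e+02  1.15777e+02 -1.94000e-01]
```

Request:
{"name": "jog_arm", "arguments": {"increments": [[0,-0.0014,0.008,0,0,0,-1],[0,-0.0014,0.016,0,0,0,-1],[0,-0.0014,0.022,0,0,0,-1],[0,-0.0014,0.028,0,0,0,-1],[0,-0.0014,0.032,0,0,0,-1]]}}

```text
t: 21.78
tcp_pos: [629.5, -245.4, 114.6]
eef_rot: [-3.141, -0.0, 1.378]
contact_force: [-0.1, 0.2, -6.2]
finger_gap: 0.399
grip_force: 91.0
```

Request:
{"name": "jog_arm", "arguments": {"increments": [[0,0,0.006,0,0,0,-1],[0,0,0.011,0,0,0,-1],[0,0,0.016,0,0,0,-1],[0,0,0.02,0,0,0,-1],[0,0,0.024,0,0,0,-1]]}}

```text
t: 22.4
tcp_pos: [629.6, -245.4, 102.7]
eef_rot: [-3.142, -0.0, 1.378]
contact_force: [-0.4, -0.2, -5.0]
finger_gap: 0.401
grip_force: 91.0
```

Request:
{"name": "jog_arm", "arguments": {"increments": [[0,0,0.002,0,0,0,-1],[0,0,0.004,0,0,0,-1],[0,0,0.006,0,0,0,-1],[0,0,0.008,0,0,0,-1],[0,0,0.009,0,0,0,-1]]}}

```text
t: 23.02
tcp_pos: [629.6, -245.5, 100.2]
eef_rot: [3.141, 0.0, 1.378]
contact_force: [-5.7, 3.0, 7.2]
finger_gap: 0.406
grip_force: 92.5
```

Request:
{"name": "jog_arm", "arguments": {"increments": [[0,0,0,0,0,0,0.0],[0,0,0,0,0,0,0.3],[0,0,0,0,0,0,0.4],[0,0,0,0,0,0,0.4],[0,0,-0.02,0,0,0,0.4]]}}

```text
t: 23.65
tcp_pos: [628.7, -245.1, 107.5]
eef_rot: [-3.139, -0.001, 1.378]
contact_force: [-0.3, -0.0, -0.5]
finger_gap: 0.698
grip_force: 0.0
```

Request:
{"name": "jog_arm", "arguments": {"increments": [[0,0,-0.03,0,0,0,0.4],[0,0,-0.08,0,0,0,0.4],[0,0,-0.16,0,0,0,0.4],[0,-0.05,-0.2,0,0,0,-1],[0,-0.15,-0.2,0,0,0,-1]]}}

```text
t: 24.28
tcp_pos: [558.6, -232.2, 213.1]
eef_rot: [3.134, 0.002, 1.378]
contact_force: [-1.1, 0.4, 0.5]
finger_gap: 0.281
grip_force: 0.0
```

Request:
{"name": "jog_arm", "arguments": {"increments": [[0,-0.1,0,0,0,0,-1],[0,-0.2,0,0,0,0,-1],[0,-0.3,0,0,0,0,-1],[0,-0.3,0,0,0,0,-1],[0,-0.3,0,0,0,0,-1]]}}

```text
t: 24.9
tcp_pos: [409.9, -202.8, 210.0]
eef_rot: [3.138, 0.001, 1.377]
contact_force: [0.4, -0.8, 0.1]
finger_gap: 0.0
grip_force: 0.0
```

```bash
python3 - <<'E'
from h import *
from efit import fit
from station import optics,nets
P=[optics.capture(c) for c in('top','side')]
inc((-205,0,60),1.379,BOX)
print(fit(P,[629.4,-243,85,-.192]).round(3))
print('T',fit(P[:1],[629.4,-243,85,-.192],verbose=0).round(3),'S',fit(P[1:],[629.4,-243,85,-.192],verbose=0).round(3))
from lip import chk
chk()
E
```

```text
t 25.0 tcp [ 410.3 -202.8  209.5] [3.139e+00 1.000e-03 1.378e+00] F [-0.4  0.  -0.4] gap -0.001 grip 0.0
inc [0.005, 0.0349, 0.299] [0.001, 0.0003, -0.0005]
cam 0 edge 0 25 med 0.01 inl 1.0
cam 0 edge 1 22 med -0.0 inl 1.0
cam 0 edge 2 25 med 0.24 inl 0.96
cam 0 edge 3 24 med 1.25 inl 0.0
cam 1 edge 0 25 med 0.01 inl 1.0
cam 1 edge 1 22 med 0.24 inl 0.86
cam 1 edge 2 25 med 0.24 inl 1.0
cam 1 edge 3 25 med 0.25 inl 1.0
[ 6.28766e+02 -2.42795e+02  8.68820e+01 -1.95000e-01]
T [ 6.27500e+02 -2.37276e+02  1.00675e+02 -1.97000e-01] S [ 6.28538e+02 -2.43281e+02  8.83280e+01 -1.95000e-01]
t 25.0 tcp [ 410.3 -202.8  209.5] [3.139e+00 1.000e-03 1.378e+00] F [-0.4  0.  -0.4] gap -0.001 grip 0.0
inc [0.0051, 0.2091, 0.2274] [0.001, 0.0003, -0.0005]
0.6 [303.0, 427.9] 6754 [(np.float64(0.9736109074915702), np.float64(1.08)), (np.float64(0.9795261772448084), np.float64(1.12)), (np.float64(0.9807720534272714), np.float64(1.1))]
```

Request:
{"name": "jog_arm", "arguments": {"increments": [[0.005,0.02,0.09,0,0,0,-1],[0.005,0.02,0.19,0,0,0,-1],[0.005,0.02,0.28,0,0,0,-1],[0.005,0.02,0.33,0,0,0,-1],[0.005,0.03,0.353,0,0,0,-1]]}}

```text
t: 25.72
tcp_pos: [423.1, -202.0, 29.7]
eef_rot: [-3.138, -0.001, 1.378]
contact_force: [0.4, 0.5, 0.5]
finger_gap: -0.004
grip_force: 0.0
```

```bash
python3 - <<'E'
from h import *
inc((-176,0,32),1.379,BOX)
E
```

```text
t 25.73 tcp [ 423.1 -202.    29.7] [-3.138e+00 -1.000e-03  1.378e+00] F [0.4 0.5 0.5] gap -0.004 grip 0.0
inc [-0.0017, 0.0686, -0.0048] [-0.0019, -0.0006, -0.0005]
```

Request:
{"name": "jog_arm", "arguments": {"increments": [[0,0.03,0,0,0,0,-1],[0,0.055,0,0,0,0,-1],[0,0.068,-0.004,0,0,0,-1],[0,0.082,-0.02,0,0,0,-1],[0,0.096,-0.042,0,0,0,-1]]}}

```text
t: 26.35
tcp_pos: [469.7, -211.3, 53.0]
eef_rot: [-3.138, -0.001, 1.378]
contact_force: [-4.6, 0.9, -1.2]
finger_gap: -0.001
grip_force: 1.8
```

```bash
python3 - <<'E'
from lip import *
inc((-143,0,76),1.379,BOX)
chk()
E
```

```text
t 26.35 tcp [ 469.7 -211.3   53. ] [-3.138e+00 -1.000e-03  1.378e+00] F [-4.6  0.9 -1.2] gap -0.001 grip 1.8
inc [-0.0012, 0.0893, -0.0863] [-0.0018, -0.0003, -0.0005]
t 26.35 tcp [ 469.7 -211.3   53. ] [-3.138e+00 -1.000e-03  1.378e+00] F [-4.6  0.9 -1.2] gap -0.001 grip 1.8
inc [-0.0013, 0.0394, -0.0461] [-0.0018, -0.0003, -0.0005]
0.65 [311.5, 439.2] 5171 [(np.float64(0.7699537520513203), np.float64(1.04)), (np.float64(0.770870602265951), np.float64(1.08)), (np.float64(0.7729519245169987), np.float64(1.06))]
0.63 [351.3, 284.5] 2097 [(np.float64(0.0), np.float64(1.14)), (np.float64(0.0), np.float64(1.16)), (np.float64(0.0), np.float64(1.18))]
```

Request:
{"name": "jog_arm", "arguments": {"increments": [[0,0.02,-0.005,0,0,0,-1],[0,0.039,-0.03,0,0,0,-1],[0,0.058,-0.045,0,0,0,-1],[0,0.075,-0.056,0,0,0,-1],[0,0.092,-0.066,0,0,0,-1]]}}

```text
t: 27.08
tcp_pos: [508.5, -218.9, 90.3]
eef_rot: [-3.125, -0.001, 1.378]
contact_force: [-29.9, 9.3, 44.7]
finger_gap: -0.002
grip_force: 27.3
```

```bash
python3 - <<'E'
from lip import *
inc((-82,0,97),1.379,BOX)
chk()
E
```

```text
t 27.07 tcp [ 508.5 -218.9   90.3] [-3.125e+00 -1.000e-03  1.378e+00] F [-29.9   9.3  44.7] gap -0.002 grip 27.3
inc [-0.0012, 0.0103, -0.0116] [-0.0084, -0.0007, -0.0003]
t 27.07 tcp [ 508.5 -218.9   90.3] [-3.125e+00 -1.000e-03  1.378e+00] F [-29.9   9.3  44.7] gap -0.002 grip 27.3
inc [-0.0012, 0.0822, -0.0148] [-0.0084, -0.0007, -0.0003]
0.86 [317.1, 443.5] 3130 [(np.float64(0.6085459700283515), np.float64(0.52)), (np.float64(0.6156476267095736), np.float64(0.54)), (np.float64(0.6203943437562238), np.float64(0.56))]
```

Request:
{"name": "jog_arm", "arguments": {"increments": [[0,-0.02,-0.01,0,0,0,-1],[0,-0.05,-0.01,0,0,0,-1],[0,-0.08,0,0,0,0,-1],[0,-0.1,0,0,0,0,-1],[0,-0.1,0,0,0,0,-1]]}}

```text
t: 27.8
tcp_pos: [465.8, -210.7, 85.0]
eef_rot: [-3.14, -0.0, 1.377]
contact_force: [-0.3, -0.4, -0.5]
finger_gap: -0.001
grip_force: 0.0
```

```bash
python3 - <<'E'
from lip import *
from efit import fit
p=chk()
print(fit([p],[629.4,-243,85,-.192],verbose=0).round(3))
E
```

```text
t 27.8 tcp [ 465.8 -210.7   85. ] [-3.14  -0.     1.377] F [-0.3 -0.4 -0.5] gap -0.001 grip 0.0
inc [-0.0009, 0.0975, -0.022] [-0.0007, -0.0002, -0.0008]
0.69 [316.8, 423.6] 4370 [(np.float64(0.9043552519214346), np.float64(0.48)), (np.float64(0.9063732613659954), np.float64(0.52)), (np.float64(0.9253635585970915), np.float64(0.5))]
[ 6.28282e+02 -2.43507e+02  8.90490e+01 -1.97000e-01]
```

Request:
{"name": "jog_arm", "arguments": {"increments": [[0,0.03,0.018,0,0,0,-1],[0,0.07,0.018,0,0,0,-1],[0,0.1,0.018,0,0,0,-1],[0,0.125,0.014,0,0,0,-1],[0,0.145,0.01,0,0,0,-1]]}}

```text
t: 28.52
tcp_pos: [539.1, -225.2, 80.8]
eef_rot: [3.141, -0.0, 1.378]
contact_force: [-1.2, 0.2, -0.6]
finger_gap: 0.002
grip_force: 0.8
```

```bash
python3 - <<'E'
from lip import *
inc((-82,0,80),1.379,BOX)
p=chk()
E
```

```text
t 28.52 tcp [ 539.1 -225.2   80.8] [ 3.141 -0.     1.378] F [-1.2  0.2 -0.6] gap 0.002 grip 0.8
inc [-0.0006, -0.052, -0.0304] [0.0001, -0.0, -0.0006]
t 28.52 tcp [ 539.1 -225.2   80.8] [ 3.141 -0.     1.378] F [-1.2  0.2 -0.6] gap 0.002 grip 0.8
inc [-0.0006, 0.02, 0.0016] [0.0001, -0.0, -0.0006]
0.76 [341.5, 436.9] 2097 [(np.float64(0.5439252336448598), np.float64(0.08)), (np.float64(0.553024138866287), np.float64(0.04)), (np.float64(0.5681198910081744), np.float64(0.06))]
```

Nearly closed; push slowly to the stop.

Request:
{"name": "jog_arm", "arguments": {"increments": [[0,0.005,0,0,0,0,-1],[0,0.01,0,0,0,0,-1],[0,0.014,0,0,0,0,-1],[0,0.018,0,0,0,0,-1],[0,0.022,0,0,0,0,-1]]}}

```text
t: 29.25
tcp_pos: [545.8, -226.5, 80.9]
eef_rot: [-3.134, -0.0, 1.378]
contact_force: [-14.1, 2.7, 12.5]
finger_gap: 0.001
grip_force: 7.3
```

Request:
{"name": "jog_arm", "arguments": {"increments": [[0,-0.04,0,0,0,0,-1],[0,-0.14,0,0,0,0,-1],[0,-0.26,0,0,0,0,-1],[0,-0.32,0,0,0,0,-1],[0,-0.32,0,0,0,0,-1]]}}

```text
t: 29.88
tcp_pos: [390.3, -195.9, 80.5]
eef_rot: [-3.142, -0.0, 1.377]
contact_force: [0.9, -0.7, -0.9]
finger_gap: 0.003
grip_force: 0.0
```

```bash
python3 - <<'E'
from lip import *
from efit import fit
from station import manip
T=optics.capture('top'); p=chk()
print(fit([T,p],[629.4,-243,85,-.192]).round(3))
s=manip.observe();print(s['contact_force'],s['tcp_pos'])
E
```

```text
t 29.88 tcp [ 390.3 -195.9   80.5] [-3.142 -0.     1.377] F [ 0.9 -0.7 -0.9] gap 0.003 grip 0.0
inc [-0.0008, 0.2514, -0.0309] [-0.0, -0.0001, -0.0011]
0.67 [343.0, 411.3] 3564 [(np.float64(0.8349489795918368), np.float64(0.04)), (np.float64(0.902145473574045), np.float64(0.02)), (np.float64(0.9175682637815559), np.float64(0.0))]
cam 0 edge 0 25 med -0.0 inl 1.0
cam 0 edge 1 17 med 0.45 inl 0.88
cam 0 edge 3 19 med 1.03 inl 0.05
cam 1 edge 0 25 med 0.0 inl 1.0
cam 1 edge 1 18 med 0.02 inl 0.83
cam 1 edge 3 20 med 0.21 inl 1.0
[ 6.28958e+02 -2.42771e+02  8.67700e+01 -1.96000e-01]
[ 0.13528257 -0.18738105 -0.68980106] [ 393.60115907 -197.13416091   81.6077683 ]
```

Front at 0.0 rad, mould flush, arm clear.

```bash
python3 -c "
from station import manip
print(manip.hand_in())"
```

```text
the job is handed in; nothing more can be done
None
```

I handed the job in at about 30 s; no verdict came back. My last camera check put the front closed at about 0 rad, the top half flush over both pins, and the gripper clear, but I did not re-measure the pots at the end.

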